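# Drain a washed brass cap on the air peg and turn the dryer's air full on

## Task

The brass pipe end cap lying on the black mat has just been washed. Turn it mouth down and lower it over the free air peg of the blue parts dryer until its rim stands squarely on the ribs round the peg; do not drop it. Then turn the dryer's air knob clockwise all the way to its stop, and leave the cap that is already drying on the other peg where it is.

Things in the scene. Friction and masses are not known exactly. Their poses are not given: they have to be found in the camera images.
- end_cap: Brass pipe end cap to be dried, 75 mm long, 300 g: hexagon head (46 mm across flats, first 15 mm), then round body of 40 mm diameter, to be gripped 17 to 73 mm from the closed end. Starts lying on a flat of its head, mouth pointing left or away from the robot. Origin: centre of the closed end's face. z axis: along the cap, out through the mouth (level at the start, straight down when mouth down).
- cap_mouth (a point): Centre of that cap's open mouth, in the plane of its rim, 75 mm from the closed end; axes as the cap's. The bore behind it is 32 mm in diameter and 66 mm deep.
- dryer: Blue bench-top parts dryer, fixed to the table: box 200 mm deep (x), 176 mm wide (y), 56 mm high. The rear half of its top is a steel drip deck with two upright air pegs side by side, 88 mm apart: the left one (+y) in use, the right one free. The black knob is in front of them. Origin: centre of its underside; x points away from the robot, y to the robot's left, z up.
- free_peg_seat (a point): Foot of the free air peg (the right-hand one): on the peg's axis, at the top of the four 4 mm ribs (9 to 27 mm from the axis) on which a cap's rim stands, 62 mm above the table. The peg is a perforated steel tube, 20 mm in diameter, whose rounded tip is 50 mm above this point, so a cap has 5 to 6 mm play all round and the tip stays clear of its bottom. Axes as the dryer's.
- dried_cap: A second, identical end cap standing mouth down on the dryer's other peg; to be left there. Origin: centre of its closed end's face, which is on top, 137 mm above the table; its z axis points down.
- air_knob (a joint): Angle of the air knob in rad: 0 is shut, grows clockwise seen from above, end stop (full air) at 1.571. It stays where it is left.
- air_knob_grip (a point): On the air knob's upright axis, 93 mm above the table, at the height to grip its bar: 40 mm long, 14 mm thick, from 68 to 100 mm above the table, on a disc of 42 mm diameter. Its x axis runs along the bar (the white pointer line is at its -x end) and turns with the knob; z is up.
- drip_mat: Flat black rubber mat, 150 mm (x) by 160 mm (y), 4 mm thick, fixed to the table. Origin: centre of its underside.
There are look-alikes about, which are no part of the job. What is shaped like the end_cap but pink is not meant.

How it is judged:
By the outcome, as a careful person would: the job done as asked, in the order asked, and still so for the second after the job is handed in, with the robot touching nothing.
It also fails if it takes over 67 s, if anything falls off the work surface, if the arm or the gripper's body presses on something with over 40 N, if the wrist force passes 120 N, or if a joint passes its speed limit or range.

## Robot

A 6-joint arm with a two-finger parallel gripper is mounted at the origin on a cart in front of the work surface, level with it; the furniture and walls round the work are solid. World frame = base frame: x ahead of the robot, y to its left, z up, the work surface at z = 0. Lengths are in m, angles in rad, forces in N, time in s.
With the tool pointing down it reaches from about 0.325 to 0.85 m from the base axis. Payload 4.4 kg.
Tool frame: the origin (TCP) lies at the very end of the fingers, on their centre line; the grasp point (between the pads) lies robot.grip_depth behind it (robot.grip_depth is the distance from the TCP to the grasp point, in m); z points along the fingers, y is the direction in which the jaws open and shut (so a half turn about z gives the same grasp; the last joint's range is limited). The gripper opens to 94 mm and grips with 3 to 60 N. Pads are 16 mm wide; open, the fingers measure 119 mm over their backs; the gripper's body (75 mm by 177 mm) begins 78 mm behind the grasp point.
Start: joints at [-1.351, 0.207, 1.542, -0, 1.393, -0.15], TCP at [0.208, -0.536, 0.205] pointing down, gripper open.
Joint ranges: [-2.73, 2.73], [-0.86, 2.22], [0.23, 2.46], [-1.11, 4.25], [0.08, 2.63], [-2.82, 2.82]. Speed limits (rad/s): [2.79, 2.79, 3.14, 3.14, 3.14, 3.14].

## Interface

Orientations are given as a unit quaternion [w, x, y, z].
In Python, from workcell import robot gives the robot as it stands.
- The arm moves only by the tool play_rows, never from a script. Its argument "increments" is a list that holds one entry, the list of rows, each a list of 7 numbers: the shift along the world's x, y, z in cm, then the turn, a rotation vector about the world's x, y, z in rad, then the finger opening in cm, from 0 to 9.4. In form: [[[tx, ty, tz, rx, ry, rz, fingers], ...]]. A call has 1 to 20 rows; each row is the pose to reach, as a shift and turn from the pose commanded when the call began; what a row does not reach only later rows make up. A row lasts 1/10 s, in which the tool goes at most 50 mm and 8.59 degrees, less where a joint would pass 70% of its speed; a pose out of reach is approached as far as the arm can. A call with a gripper value outside its range is refused whole. The fingers move at their own pace and stop on an object; the grip force is fixed at half the most. Time passes only in rows, so rows that repeat a pose let the fingers close. It gives the time, the measured TCP pose, the force and the opening at its end, in the units of the state.
- robot.sense(): the state, without advancing time (a new reading comes with each control period).
- robot.grab_frame(name): name is "side" or "top"; returns the picture (480x640x3 uint8, red, green, blue); there is no depth.
- robot.camera_model(name): a dict with "vertical_fov" (degrees; the focal length in pixels is half the picture's height over the tangent of half this angle, whatever the lens; pixels are square), "cx", "cy" (the principal point, pixels), "world_from_camera" (4x4, takes a point from camera to world coordinates). Camera axes: x right, y down, z forward; pixel columns grow to the right and rows downward; lengths in m; the calibration is good to about 2 mm. A picture is of the moment at which its call begins. camera_model takes no time and is no camera call.
- robot.job_done(): hands the job in, once; it reports no verdict.
Trained networks look in the newest picture that a camera, given by its name, has taken for a name from the list of things; names that differ only in an ending like _2 or _b are one class to them, and where a whole thing is asked for, a point or a joint stands for the part that bears it (a point fixed in the world has none). Each returns a list of dicts, best first, with "p" (0 to 1); they miss things now and then, are a little off and sometimes report something else, mostly with a low value. They report only what shows in the picture. A call takes as long as a camera call. They do not tell look-alikes from the thing itself.
- robot.search_frame(camera, query): "at" ([x, y, z] in m, in world coordinates, good to about 4 mm: the middle of the surface that is visible of it).
- robot.cut_out(camera, query): "pixels" (480x640 bool, what is visible of it).
- robot.mark_of(camera, query): "at" ([x, y, z] in m, in world coordinates, good to about 4 mm: a listed point, or the origin of a listed thing).
The state is a dict: "time_s": time; "joints": joint angles; "joint_velocities": joint speeds; "joint_torque": joint torques, N m; "eef_pos": TCP position; "ee_rot": TCP orientation; "force": force on the tool from outside, world axes, zero at the start; "torque": the same for the moment, N m; "opening": finger opening in m.
Only numpy, scipy, OpenCV 4.12 (cv2) and the standard library are available. Lean on these libraries where they do the work, as an engineer would, in place of code of your own. Each camera call takes 0.05 s, during which the arm holds its last target.

## Working session

There is one attempt and no reset: what is moved stays moved. The work goes in short steps, Python scripts to look and compute and a tool call to move; the robot and the scene stay as the last step left them, time stands still between calls to the robot, and variables do not carry over. Pictures are saved under pics/ and viewed, and the job is handed in when it is done.

Besides the shell and the picture viewer there is one more tool, called after "Emit:" in YAML: its name, and indented under it one key for each argument. play_rows: Moves the arm, as the interface text tells. Its arguments: {"type":"object","properties":{"increments":{"type":"array","items":{"type":"array","items":{"type":"array","items":{"type":"number"}}}}},"required":["increments"]}

```bash
mkdir -p pics; ls; python3 - <<'E'
from workcell import robot
import cv2,numpy as np
np.set_printoptions(precision=4,suppress=True)
for n in("side","top"):
    f=robot.grab_frame(n); cv2.imwrite(f"pics/{n}0.png",f[:,:,::-1]); m=robot.camera_model(n); print(n,m)
    for q in("end_cap","cap_mouth","dryer","free_peg_seat","dried_cap","air_knob_grip"):
        print(q,[(np.round(d["at"],4),round(d["p"],2)) for d in robot.mark_of(n,q)])
print(robot.sense(),robot.grip_depth)
E
```

```text
pics
side {'vertical_fov': 48.63832740454067, 'cx': 320.2690116651166, 'cy': 240.75020903218288, 'world_from_camera': array([[ 0.9171, -0.2301,  0.3256,  0.1018],
       [-0.3985, -0.5   ,  0.7689, -0.9867],
       [-0.0141, -0.8349, -0.5502,  0.6415],
       [ 0.    ,  0.    ,  0.    ,  1.    ]])}
end_cap [(array([ 0.236 , -0.383 ,  0.0236]), 0.88), (array([ 0.6239, -0.3631,  0.0203]), 0.69), (array([ 0.4244, -0.4185,  0.0284]), 0.68)]
cap_mouth [(array([ 0.4455, -0.3506,  0.0191]), 0.82), (array([ 0.6448, -0.29  ,  0.0165]), 0.8), (array([ 0.2978, -0.4321,  0.0157]), 0.56), (array([ 0.6314, -0.0798,  0.138 ]), 0.28)]
dryer [(array([ 0.5784, -0.1087,  0.0019]), 0.72)]
free_peg_seat [(array([ 0.6064, -0.1648,  0.0677]), 0.93)]
dried_cap [(array([ 0.6334, -0.0822,  0.1374]), 0.69)]
air_knob_grip [(array([ 0.5169, -0.0989,  0.0936]), 0.75)]
top {'vertical_fov': 52.52883086624416, 'cx': 319.49731065059507, 'cy': 238.39192417523023, 'world_from_camera': array([[-0.0122, -0.9923,  0.1234,  0.3164],
       [-0.9998,  0.0102, -0.0165, -0.2555],
       [ 0.0151, -0.1236, -0.9922,  0.9486],
 
[... 339 characters left out ...]
rray([ 0.5756, -0.1105,  0.0018]), 0.55)]
free_peg_seat [(array([ 0.6089, -0.1647,  0.06  ]), 0.79)]
dried_cap [(array([ 0.6293, -0.0825,  0.1376]), 0.89)]
air_knob_grip [(array([ 0.5207, -0.0911,  0.0923]), 0.72)]
{'time_s': 0.7, 'joints': array([-1.3515,  0.2066,  1.5415, -0.    ,  1.3935, -0.1505]), 'joint_velocities': array([-0.002 , -0.0002,  0.0015,  0.0014,  0.0012, -0.0017]), 'joint_torque': array([ -0.    , -37.0759, -28.1691,   0.0698,   0.0275,  -0.    ]), 'eef_pos': array([ 0.2078, -0.5361,  0.2055]), 'ee_rot': array([ 0.    ,  0.983 ,  0.1839, -0.    ]), 'force': array([-0.34 , -1.116, -0.484]), 'torque': array([-0.01  , -0.0318, -0.0186]), 'opening': 0.09442868217351391} 0.0188
```

View pics/side0.png

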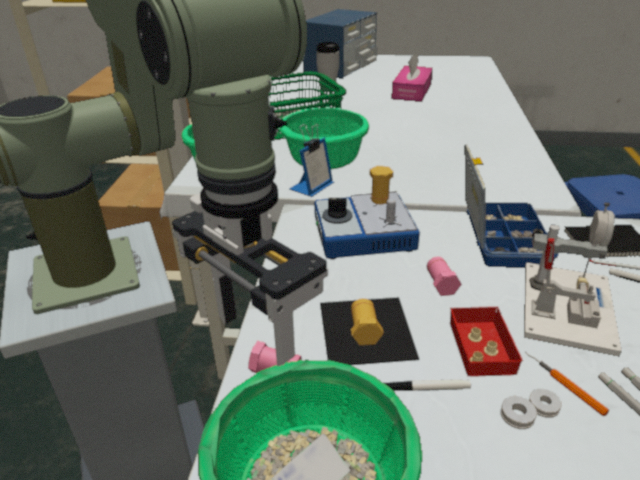

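View pics/top0.png

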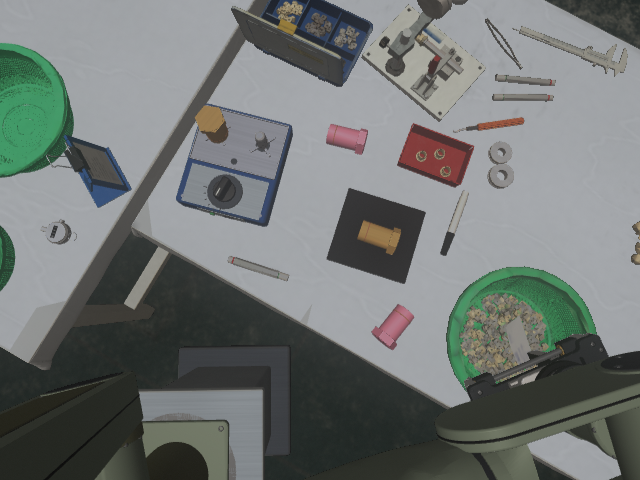

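The top view shows the brass cap on the mat at about (380,235), with its mouth pointing left. The free peg is at (263,142), the dried cap at (212,120) and the knob at (225,190). The pink look-alikes are at (347,138) and (393,326). Next I'll refine the poses with zoomed crops.

```bash
cat > h.py <<'E'
import numpy as np,cv2
from workcell import robot
np.set_printoptions(precision=4,suppress=True)
def K(n):
    m=robot.camera_model(n); f=240/np.tan(np.radians(m["vertical_fov"]/2)); return f,m["cx"],m["cy"],np.array(m["world_from_camera"])
def proj(n,P):
    f,cx,cy,T=K(n); c=(np.atleast_2d(P)-T[:3,3])@T[:3,:3]; return np.c_[f*c[:,0]/c[:,2]+cx,f*c[:,1]/c[:,2]+cy]
def ray(n,u,v):
    f,cx,cy,T=K(n); d=T[:3,:3]@np.array([(u-cx)/f,(v-cy)/f,1]); return T[:3,3],d/np.linalg.norm(d)
def onz(n,u,v,z):
    o,d=ray(n,u,v); return o+d*(z-o[2])/d[2]
def tri(uvs):
    A=np.zeros((3,3));b=np.zeros(3)
    for n,(u,v) in uvs.items():
        o,d=ray(n,u,v);P=np.eye(3)-np.outer(d,d);A+=P;b+=P@o
    X=np.linalg.solve(A,b); return X,{n:np.round(proj(n,X)[0]-uv,1) for n,uv in uvs.items()}
def crop(img,x0,y0,w,h,s,fn):
    c=cv2.resize(img[y0:y0+h,x0:x0+w],None,fx=s,fy=s,interpolation=cv2.INTER_CUBIC); cv2.imwrite(fn,c)
E
python3 - <<'E'
from h import *
s=cv2.imread("pics/side0.png");t=cv2.imread("pics/top0.png")
a=cv2.resize(s[155:355,305:430],None,fx=3,fy=3,interpolation=cv2.INTER_CUBIC)
b=cv2.resize(t[90:290,170:440],None,fx=2.9,fy=2.9,interpolation=cv2.INTER_CUBIC)
cv2.imwrite("pics/a1.png",a);cv2.imwrite("pics/b1.png",b)
for n in("side","top"):
  for q in("end_cap","dried_cap"):
    for d in robot.cut_out(n,q):
      ys,xs=np.nonzero(d["pixels"]);print(n,q,round(d["p"],2),xs.mean(),ys.mean(),xs.min(),xs.max(),ys.min(),ys.max(),len(xs))
E
```

```text
side end_cap 0.92 263.83620689655174 357.23706896551727 248 301 341 372 696
side end_cap 0.83 365.24209575429086 322.25745257452576 351 383 298 344 1107
side end_cap 0.56 443.04853273137695 276.24379232505646 427 461 256 295 886
side dried_cap 0.64 380.5121951219512 183.07747489239597 369 393 165 203 697
side dried_cap 0.48 365.13718411552344 322.40613718411555 351 382 298 344 1108
top end_cap 0.87 392.86550308008214 326.5297741273101 372 413 305 349 974
top end_cap 0.68 379.3887665198238 236.01541850220264 357 400 221 253 908
top end_cap 0.61 346.81851851851854 137.48765432098764 326 367 124 153 810
top dried_cap 0.71 212.30648769574944 124.17337807606263 195 228 106 143 894
```

View pics/a1.png

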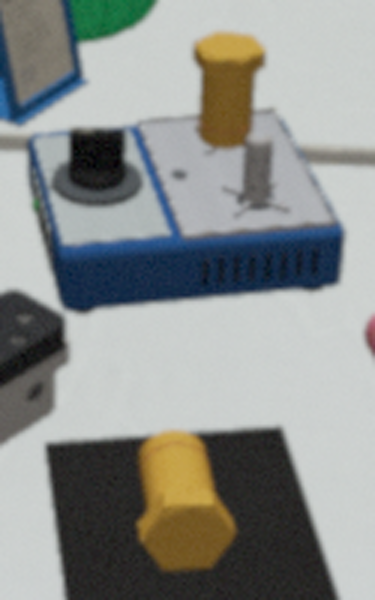

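View pics/b1.png

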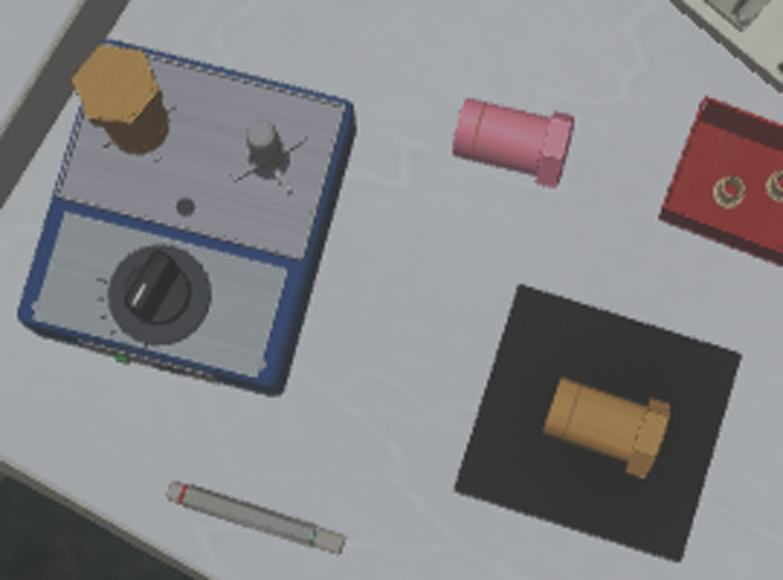

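```bash
python3 - <<'E'
from h import *
c=lambda x,y:(x/2.9+170-.3,y/2.9+90-.3)
s=lambda x,y:(x/3+305-.3,y/3+155-.3)
print("tip",tri({"side":s(259,141),"top":c(262,130)}))
print("foot",tri({"side":s(256,203),"top":c(268,160)}))
print("foot z58-62 top",onz("top",*c(268,160),.060),"side",onz("side",*s(256,203),.060))
print("tip z108 top",onz("top",*c(262,130),.109),"side",onz("side",*s(259,141),.109))
# dried cap hex top
print("dried top",onz("top",*c(117,81),.137),"side",onz("side",*s(230,48),.137))
# mat corners
for p in [(518,284),(741,354),(682,560),(456,490)]: print("mat",onz("top",*c(*p),.004))
for p in [(47,444),(283,430)]: print("mat side",onz("side",*s(*p),.004))
# knob disc, bar top
print("knobdisc",onz("top",*c(159,294),.0625), onz("side",*s(97,182),.066))
print("bar ends",onz("top",*c(143,308),.1),onz("top",*c(168,258),.1))
print("pointer",onz("top",*c(146,283),.1),onz("top",*c(133,303),.1))
# dryer box top corners z=.056
for p in [(105,42),(352,102),(276,390),(22,320)]: print("box",onz("top",*c(*p),.056))
# cap axis in top: mouth centre, head
print("cap",onz("top",*c(556,405),.027),onz("top",*c(663,436),.027))
E
```

```text
tip (array([ 0.6095, -0.1652,  0.1059]), {'side': array([ 0.2, -0. ]), 'top': array([-0.1,  0.2])})
foot (array([ 0.6087, -0.1645,  0.0554]), {'side': array([-0.8,  0.2]), 'top': array([ 0.3, -0.8])})
foot z58-62 top [ 0.6055 -0.1644  0.06  ] side [ 0.6065 -0.171   0.06  ]
tip z108 top [ 0.6087 -0.1657  0.109 ] side [ 0.6061 -0.17    0.109 ]
dried top [ 0.6298 -0.0823  0.137 ] side [ 0.6289 -0.0855  0.137 ]
mat [ 0.5349 -0.3297  0.004 ]
mat [ 0.4848 -0.4809  0.004 ]
mat [ 0.3454 -0.4358  0.004 ]
mat [ 0.394  -0.2852  0.004 ]
mat side [ 0.3961 -0.2873  0.004 ]
mat side [ 0.5353 -0.3358  0.004 ]
knobdisc [ 0.5168 -0.0953  0.0625] [ 0.5137 -0.1076  0.066 ]
bar ends [ 0.4997 -0.0925  0.1   ] [ 0.5308 -0.1073  0.1   ]
pointer [ 0.5153 -0.0941  0.1   ] [ 0.5029 -0.0863  0.1   ]
box [ 0.6878 -0.0567  0.056 ]
box [ 0.6457 -0.2189  0.056 ]
box [ 0.4551 -0.1694  0.056 ]
box [ 0.5021 -0.0067  0.056 ]
cap [ 0.4477 -0.3514  0.027 ] [ 0.4263 -0.4216  0.027 ]
```

```bash
python3 - <<'E'
from h import *
t=cv2.imread("pics/top0.png")
cv2.imwrite("pics/knob.png",cv2.resize(t[160:230,170:290],None,fx=6.5,fy=6.5,interpolation=cv2.INTER_CUBIC))
E
```

```text
(no output)
```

View pics/knob.png

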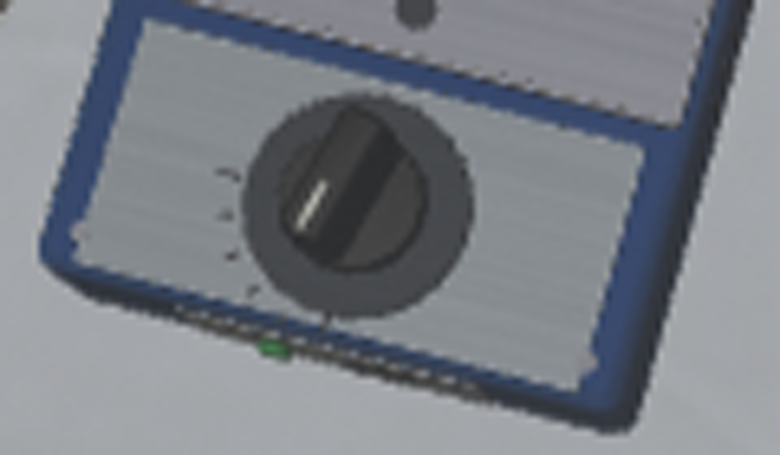

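```bash
cat >> h.py <<'E'
from scipy.spatial.transform import Rotation as Ro
def toolR(z,y):
    z=z/np.linalg.norm(z); y=y/np.linalg.norm(y); return np.c_[np.cross(y,z),y,z]
def unit(h): return np.array([np.cos(np.radians(h)),np.sin(np.radians(h)),0])
Z=np.array([0,0,1.])
def graspR(dh,t,s):
    t=np.radians(t); return toolR(np.sin(t)*unit(dh)-np.cos(t)*Z, s*np.cross(Z,unit(dh)))
def placeR(dh,t,s):
    t=np.radians(t); return toolR(-np.cos(t)*unit(dh)-np.sin(t)*Z, s*np.cross(Z,unit(dh)))
C=Ro.from_euler('z',90,degrees=True)
def wrist(R,j1,A):  # j4,j5,j6
    M=(Ro.from_euler('ZY',[j1,A]).inv()*Ro.from_matrix(R)*C.inv())
    return M.as_euler('ZYZ')
def curR():
    q=robot.sense()["ee_rot"]; return Ro.from_quat([q[1],q[2],q[3],q[0]])
E
python3 - <<'E'
from h import *
j=robot.sense()["joints"]; print("check",wrist(curR().as_matrix(),j[0],j[1]+j[2]),j)
for s in(1,-1):
  for A in(80,100,120):
    print(s,A,"grasp",[wrist(graspR(72,40,s),np.radians(a),np.radians(A)) for a in(-40,-55)],"place",[wrist(placeR(165,40,s),np.radians(a),np.radians(A)) for a in(-15,-28)])
E
```

```text
check [ 0.      1.3935 -0.1505] [-1.3515  0.2066  1.5415  0.      1.3935 -0.1505]
1 80 grasp [array([0.6965, 1.95  , 2.9565]), array([0.6416, 2.1106, 2.731 ])] place [array([-0.    ,  0.8727,  1.5708]), array([0.2222, 0.8976, 1.2835])]
1 100 grasp [array([0.6425, 1.6751, 2.734 ]), array([0.5585, 1.8213, 2.5181])] place [array([-0.    ,  0.5236,  1.5708]), array([0.3298, 0.5611, 1.1414])]
1 120 grasp [array([0.6501, 1.3954, 2.5243]), array([0.5398, 1.5228, 2.3357])] place [array([-0.    ,  0.1745,  1.5708]), array([0.7541, 0.2544, 0.6857])]
-1 80 grasp [array([ 0.6965,  1.95  , -0.1851]), array([ 0.6416,  2.1106, -0.4106])] place [array([-0.    ,  0.8727, -1.5708]), array([ 0.2222,  0.8976, -1.8581])]
-1 100 grasp [array([ 0.6425,  1.6751, -0.4076]), array([ 0.5585,  1.8213, -0.6235])] place [array([-0.    ,  0.5236, -1.5708]), array([ 0.3298,  0.5611, -2.0002])]
-1 120 grasp [array([ 0.6501,  1.3954, -0.6172]), array([ 0.5398,  1.5228, -0.8059])] place [array([-0.    ,  0.1745, -1.5708]), array([ 0.7541,  0.2544, -2.4559])]
```

```bash
cat >> h.py <<'E'
def inc(R1,p1):
    s=robot.sense(); p=s["eef_pos"]; r=(Ro.from_matrix(R1)*curR().inv()).as_rotvec()
    print("shift cm",np.round((p1-p)*100,2),"rot",np.round(r,3),"deg",round(np.degrees(np.linalg.norm(r)),1))
GD=0.0188
E
python3 - <<'E'
from h import *
R=graspR(72,40,-1); g=np.array([.4374,-.3807,.027]); tcp=g+GD*R[:,2]; print(tcp)
inc(R,tcp+[0,0,.12])
E
```

```text
[ 0.4411 -0.3692  0.0126]
shift cm [23.33 16.7  -7.29] rot [ 0.524 -0.495  0.85 ] deg 63.8
```

Emit:
play_rows:
  increments:
    - [[6,4,2,0.13,-0.12,0.21,9.4],[12,8,2,0.26,-0.25,0.42,9.4],[18,12,2,0.4,-0.37,0.64,9.4],[23.3,16.7,2,0.524,-0.495,0.85,9.4],[23.3,16.7,0,0.524,-0.495,0.85,9.4],[23.3,16.7,-3,0.524,-0.495,0.85,9.4],[23.3,16.7,-7.3,0.524,-0.495,0.85,9.4],[23.3,16.7,-7.3,0.524,-0.495,0.85,9.4],[23.3,16.7,-7.3,0.524,-0.495,0.85,9.4],[23.3,16.7,-7.3,0.524,-0.495,0.85,9.4],[23.3,16.7,-7.3,0.524,-0.495,0.85,9.4],[23.3,16.7,-7.3,0.524,-0.495,0.85,9.4],[23.3,16.7,-7.3,0.524,-0.495,0.85,9.4]]

```text
time_s: 2.2
eef_pos: [0.4411, -0.3698, 0.1345]
ee_rot: [-0.199, 0.76, 0.553, 0.276]
force: [-0.5, -0.2, -0.7]
opening: 0.0939
```

```bash
python3 - <<'E'
from h import *
R=graspR(72,40,-1); tcp=np.array([.4411,-.3692,.0126])
j=robot.sense()["joints"]; print(robot.sense()["time_s"],wrist(curR().as_matrix(),j[0],j[1]+j[2]),j)
inc(R,tcp)
for n in("side","top"):
    f=robot.grab_frame(n); cv2.imwrite(f"pics/{n}2.png",f[:,:,::-1])
    print([(np.round(d["at"],4),round(d["p"],2)) for d in robot.mark_of(n,"end_cap")],[(np.round(d["at"],4),round(d["p"],2)) for d in robot.mark_of(n,"cap_mouth")])
    # predicted grasp center overlay
    P=robot.sense()["eef_pos"]-GD*curR().as_matrix()[:,2]; print("grasp px",proj(n,P), "tcp px",proj(n,robot.sense()["eef_pos"]))
s=cv2.imread("pics/side2.png");t=cv2.imread("pics/top2.png")
cv2.imwrite("pics/c2.png",np.hstack([cv2.resize(s[200:400,280:480],None,fx=2,fy=2),cv2.resize(t[130:330,280:480],None,fx=2,fy=2)]))
E
```

```text
2.2 [ 0.4654  1.729  -0.861 ] [-1.1233  0.5798  1.3561  0.4654  1.729  -0.861 ]
shift cm [ -0.     0.06 -12.19] rot [ 0.004  0.001 -0.   ] deg 0.2
[(array([ 0.6218, -0.3636,  0.0208]), 0.95), (array([ 0.4208, -0.417 ,  0.0291]), 0.93)] [(array([ 0.2946, -0.4329,  0.0156]), 0.8), (array([ 0.4459, -0.3516,  0.0225]), 0.77), (array([ 0.6453, -0.2891,  0.0176]), 0.57)]
grasp px [[366.1098 260.8801]] tcp px [[364.5784 263.8033]]
[(array([ 0.4217, -0.4137,  0.0334]), 0.95), (array([ 0.621 , -0.3639,  0.0267]), 0.69)] [(array([ 0.6433, -0.2918,  0.0179]), 0.67), (array([ 0.4492, -0.3453,  0.0216]), 0.58)]
grasp px [[386.2675 225.2841]] tcp px [[378.1784 224.4563]]
```

View pics/c2.png

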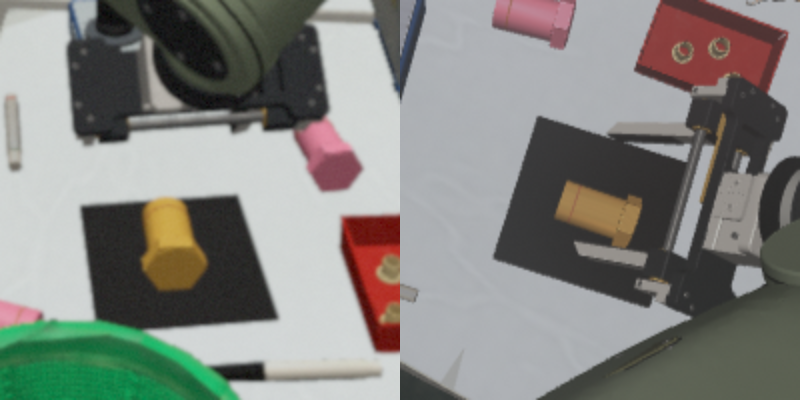

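```bash
python3 - <<'E'
from h import *
for p in [(447,330),(455,300),(470,282),(500,270),(540,266),(594,320)]: print(onz("top",*p,.0),onz("top",*p,.1))
for p in [(202,450),(225,400),(300,364),(360,367),(420,420)]: print("side",onz("side",*p,.0),onz("side",*p,.1))
print([ (np.round(d["at"],3),d["p"]) for d in robot.search_frame("top","drip_mat")])
E
```

```text
[ 0.2539 -0.515   0.    ] [ 0.2605 -0.4876  0.1   ]
[ 0.3111 -0.5331  0.    ] [ 0.3117 -0.5039  0.1   ]
[ 0.3456 -0.5642  0.    ] [ 0.3425 -0.5317  0.1   ]
[ 0.3684 -0.6245  0.    ] [ 0.3629 -0.5856  0.1   ]
[ 0.3753 -0.704   0.    ] [ 0.3691 -0.6567  0.1   ]
[ 0.2693 -0.8024  0.    ] [ 0.2743 -0.7447  0.1   ]
side [ 0.1243 -0.5029  0.    ] [ 0.1208 -0.5783  0.1   ]
side [ 0.1759 -0.4317  0.    ] [ 0.1643 -0.5182  0.1   ]
side [ 0.3065 -0.4102  0.    ] [ 0.2746 -0.5001  0.1   ]
side [ 0.3923 -0.456   0.    ] [ 0.347  -0.5387  0.1   ]
side [ 0.4248 -0.583   0.    ] [ 0.3744 -0.6459  0.1   ]
[(array([ 0.448, -0.369,  0.007]), 0.71)]
```

Emit:
play_rows:
  increments:
    - [[0,0,-3,0,0,0,9.4],[-0.1,0,-6,0,0,0,9.4],[-0.1,0,-9,0,0,0,9.4],[-0.1,0,-10.7,0,0,0,9.4],[-0.1,0,-11.5,0,0,0,9.4],[-0.1,0,-12,0,0,0,9.4],[-0.1,0,-12,0,0,0,9.4],[-0.1,0,-12,0,0,0,9.4]]

```text
time_s: 3.35
eef_pos: [0.4403, -0.37, 0.0136]
ee_rot: [-0.2, 0.76, 0.553, 0.277]
force: [-0.6, 0.2, -0.4]
opening: 0.094
```

```bash
python3 - <<'E'
from h import *
s=robot.sense(); print(s["time_s"],s["eef_pos"],s["force"],s["joints"])
for n in("side","top"):
    f=robot.grab_frame(n); cv2.imwrite(f"pics/{n}3.png",f[:,:,::-1])
s=cv2.imread("pics/side3.png");t=cv2.imread("pics/top3.png")
cv2.imwrite("pics/c3.png",np.hstack([cv2.resize(s[240:370,280:410],None,fx=3,fy=3),cv2.resize(t[170:300,310:440],None,fx=3,fy=3)]))
E
```

```text
3.35 [ 0.4403 -0.37    0.0136] [-0.5654  0.1598 -0.351 ] [-1.1246  0.7408  1.3836  0.4587  1.5627 -0.9458]
```

View pics/c3.png

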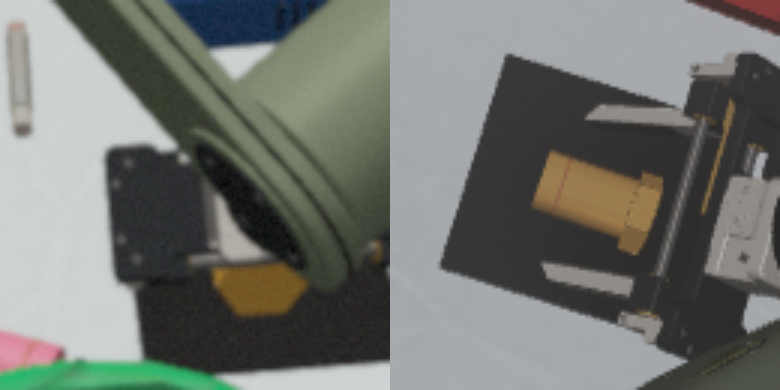

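Emit:
play_rows:
  increments:
    - [[0,0,0,0,0,0,7],[0,0,0,0,0,0,5],[0,0,0,0,0,0,4],[0,0,0,0,0,0,3],[0,0,0,0,0,0,3],[0,0,0,0,0,0,3],[0,0,0,0,0,0,3],[0,0,0,0,0,0,3],[0,0,0,0,0,0,3]]

```text
time_s: 4.35
eef_pos: [0.4399, -0.3691, 0.0124]
ee_rot: [-0.201, 0.76, 0.553, 0.277]
force: [0.3, -0.2, 0.6]
opening: 0.04
```

Emit:
play_rows:
  increments:
    - [[0,0,1,0,0,0,3],[0,0,3,0,0,0,3],[0,0,6,0,0,0,3],[0,0,10,0,0,0,3],[0,0,14,0,0,0,3],[0,0,18,0,0,0,3],[0,0,20,0,0,0,3],[0,0,20,0,0,0,3],[0,0,20,0,0,0,3]]

```text
time_s: 5.25
eef_pos: [0.4395, -0.3691, 0.2127]
ee_rot: [-0.201, 0.76, 0.553, 0.276]
force: [0.0, 0.6, -4.4]
opening: 0.0403
```

```bash
python3 - <<'E'
from h import *
s=robot.sense(); print(s["time_s"],s["eef_pos"],s["force"],s["torque"],s["joints"],s["opening"])
for n in("side","top"):
    f=robot.grab_frame(n); cv2.imwrite(f"pics/{n}4.png",f[:,:,::-1])
s=cv2.imread("pics/side4.png");t=cv2.imread("pics/top4.png")
cv2.imwrite("pics/c4.png",np.hstack([cv2.resize(s[150:350,260:460],None,fx=2,fy=2),cv2.resize(t[150:350,280:480],None,fx=2,fy=2)]))
R=placeR(165,40,-1); 
inc(R,np.array([.607,-.167,.40]))
# rotation path check
r0=curR(); dr=(Ro.from_matrix(R)*r0.inv()).as_rotvec()
for k in np.linspace(0,1,6): print(wrist((Ro.from_rotvec(k*dr)*r0).as_matrix(),-1.12+k*.8,1.9-.2*k))
E
```

```text
5.25 [ 0.4395 -0.3691  0.2127] [ 0.0145  0.5963 -4.4354] [-0.623   0.1796 -0.0083] [-1.1247  0.4985  1.3064  0.4774  1.849  -0.7999] 0.0402652003605446
shift cm [16.79 20.11 18.92] rot [-1.512 -0.825  1.249] deg 121.9
[ 0.47    1.7665 -0.8382]
[ 0.4158  1.5271 -1.044 ]
[ 0.3583  1.2777 -1.2236]
[ 0.2878  1.0288 -1.3856]
[ 0.1972  0.7902 -1.5355]
[ 0.0825  0.5713 -1.6777]
```

View pics/c4.png

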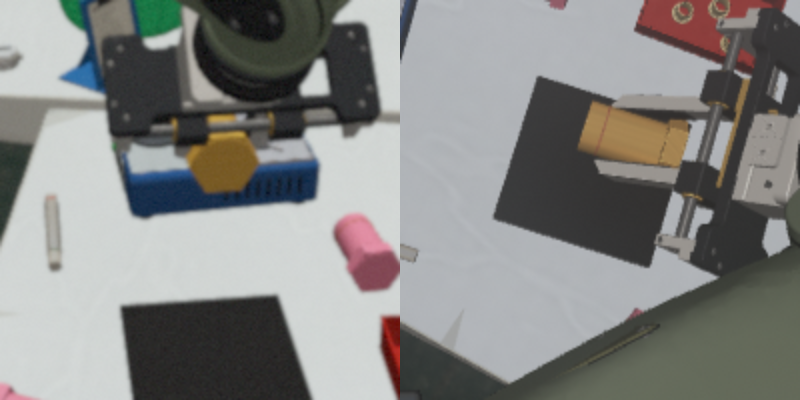

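```bash
python3 - <<'E'
from h import *
R=placeR(165,40,-1); tcp=np.array([.607,-.167,.22])+GD*R[:,2]; print(tcp)
inc(R,tcp)
E
```

```text
[ 0.6209 -0.1707  0.2079]
shift cm [18.18 19.74 -0.29] rot [-1.512 -0.825  1.249] deg 121.9
```

Emit:
play_rows:
  increments:
    - [[0,1,2,-0.1,-0.055,0.083,3],[1,2,4,-0.2,-0.11,0.167,3],[2,3,5,-0.302,-0.165,0.25,3],[3,4,5,-0.403,-0.22,0.333,3],[4,5,5,-0.504,-0.275,0.416,3],[5,6,5,-0.605,-0.33,0.5,3],[6,7,5,-0.706,-0.385,0.583,3],[7,8,5,-0.806,-0.44,0.666,3],[8,9,5,-0.907,-0.495,0.75,3],[10,11,5,-1.008,-0.55,0.833,3],[12,13,5,-1.109,-0.605,0.916,3],[14,15,5,-1.21,-0.66,1.0,3],[16,17,5,-1.31,-0.715,1.083,3],[17,18.5,5,-1.41,-0.77,1.166,3],[18.2,19.7,4,-1.512,-0.825,1.249,3],[18.2,19.7,2,-1.512,-0.825,1.249,3],[18.2,19.7,-0.3,-1.512,-0.825,1.249,3],[18.2,19.7,-0.3,-1.512,-0.825,1.249,3],[18.2,19.7,-0.3,-1.512,-0.825,1.249,3],[18.2,19.7,-0.3,-1.512,-0.825,1.249,3]]

```text
time_s: 7.35
eef_pos: [0.6222, -0.1724, 0.2102]
ee_rot: [0.42, 0.117, 0.898, -0.055]
force: [-0.3, -0.2, -3.7]
opening: 0.0401
```

```bash
python3 - <<'E'
from h import *
s=robot.sense(); print(s["time_s"],s["eef_pos"],s["force"],s["torque"],s["joints"],s["opening"])
R=placeR(165,40,-1); inc(R,np.array([.6209,-.1707,.2079]))
for n in("side","top"):
    f=robot.grab_frame(n); cv2.imwrite(f"pics/{n}5.png",f[:,:,::-1])
    for q in("end_cap","cap_mouth","free_peg_seat"):
        print(n,q,[(np.round(d["at"],4),round(d["p"],2)) for d in robot.mark_of(n,q)])
s=cv2.imread("pics/side5.png");t=cv2.imread("pics/top5.png")
cv2.imwrite("pics/c5.png",np.hstack([cv2.resize(s[110:260,310:460],None,fx=2.66,fy=2.66),cv2.resize(t[60:210,180:330],None,fx=2.66,fy=2.66)]))
E
```

```text
7.35 [ 0.6222 -0.1724  0.2102] [-0.3009 -0.2354 -3.6735] [ 0.2444  0.6828 -0.0099] [-0.5053 -0.0693  2.103   0.6605  0.3105 -2.3676] 0.04009646278269922
shift cm [-0.13  0.17 -0.23] rot [ 0.     0.002 -0.003] deg 0.2
side end_cap [(array([ 0.2367, -0.3788,  0.0203]), 0.96), (array([ 0.6225, -0.3593,  0.0196]), 0.77), (array([ 0.6076, -0.1631,  0.0664]), 0.73), (array([ 0.6069, -0.1708,  0.2616]), 0.65)]
side cap_mouth [(array([ 0.6077, -0.1751,  0.1834]), 0.9), (array([ 0.2995, -0.431 ,  0.0162]), 0.85), (array([ 0.6458, -0.2901,  0.016 ]), 0.63)]
side free_peg_seat [(array([ 0.6058, -0.1654,  0.0665]), 0.91)]
top end_cap [(array([ 0.2366, -0.386 ,  0.0272]), 0.94), (array([ 0.6094, -0.1677,  0.2692]), 0.86), (array([ 0.6172, -0.3597,  0.0259]), 0.65)]
top cap_mouth [(array([ 0.6443, -0.2942,  0.0173]), 0.91), (array([ 0.6157, -0.1701,  0.1833]), 0.88), (array([ 0.2888, -0.4308,  0.0174]), 0.6)]
top free_peg_seat [(array([ 0.6062, -0.1642,  0.0632]), 0.76)]
```

View pics/c5.png

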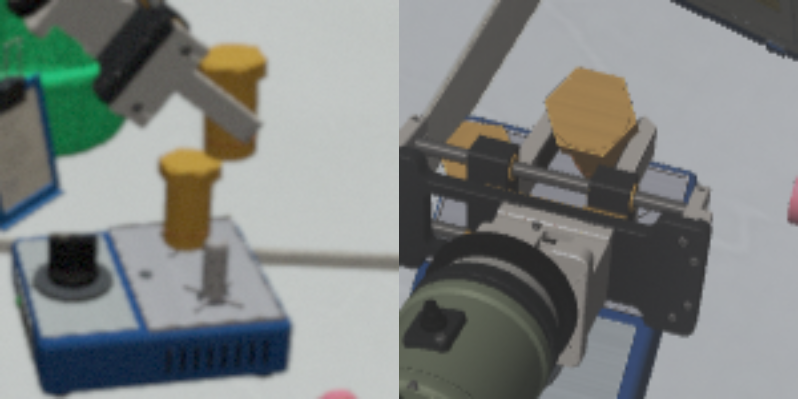

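```bash
cat >> h.py <<'E'
def circ(c,r,n=40):
    a=np.linspace(0,2*np.pi,n); return np.c_[c[0]+r*np.cos(a),c[1]+r*np.sin(a),np.full(n,c[2])]
def draw(img,n,P,col,S,x0,y0):
    q=((proj(n,P)-[x0,y0]+.5)*S).astype(np.int32); cv2.polylines(img,[q.reshape(-1,1,2)],False,col,1)
def capdraw(img,n,c,zr,col,S,x0,y0):
    for r,z in((20,zr),(20,zr+.058),(26.5,zr+.062),(26.5,zr+.075)): draw(img,n,circ((c[0],c[1],z),r/1000),col,S,x0,y0)
def over(tag,held,peg,dried,zr):
    o=[]
    for n,x0,y0,w in(("side",320,120,130),("top",190,70,130)):
        f=cv2.imread(f"pics/{n}{tag}.png"); S=3; im=cv2.resize(f[y0:y0+w,x0:x0+w],None,fx=S,fy=S,interpolation=cv2.INTER_CUBIC)
        if held is not None: capdraw(im,n,held,zr,(0,0,255),S,x0,y0)
        if dried is not None: capdraw(im,n,dried,.062,(255,255,0),S,x0,y0)
        for z in(.062,.105): draw(im,n,circ((*peg,z),.010),(0,255,0),S,x0,y0)
        draw(im,n,circ((*peg,.060),.027),(0,255,0),S,x0,y0)
        o.append(im)
    cv2.imwrite(f"pics/o{tag}.png",np.hstack(o))
E
cat > fit.py <<'E'
from h import *
from scipy.optimize import least_squares
D=[([-1.3515,.2066,1.5415,0,1.3935,-.1505],[.2078,-.5361,.2055]),
([-1.1233,.5798,1.3561,.4654,1.729,-.861],[.4411,-.3698,.1345]),
([-1.1246,.7408,1.3836,.4587,1.5627,-.9458],[.4403,-.37,.0136]),
([-1.1247,.4985,1.3064,.4774,1.849,-.7999],[.4395,-.3691,.2127]),
([-.5053,-.0693,2.103,.6605,.3105,-2.3676],[.6222,-.1724,.2102])]
def fk(j,p):
    h,l2,l3,off,L,a,e=p
    A=j[1]+j[2]; R=Ro.from_euler('ZYZYZ',[j[0],A,j[3],j[4],j[5]])*C
    w=np.array([a+l2*np.sin(j[1])+l3*np.sin(A)+e*np.cos(A),off,h+l2*np.cos(j[1])+l3*np.cos(A)-e*np.sin(A)])
    return Ro.from_euler('z',j[0]).apply(w)+L*R.as_matrix()[:,2],R
res=least_squares(lambda p:np.concatenate([fk(np.array(j),p)[0]-x for j,x in D]+[1e-3*p[5:]]),[.3,.4,.4,.08,.2,0,0])
P=res.x
def ik(R,t,j0):
    Rt=Ro.from_matrix(R)
    f=lambda j:np.concatenate([fk(j,P)[0]-t,.3*(Rt*fk(j,P)[1].inv()).as_rotvec()])
    r=least_squares(f,j0); return r.x,np.abs(r.fun).max()
if __name__=="__main__":
    print(P,np.abs(res.fun).max())
    j=robot.sense()["joints"]
    for h in(165,150,135,180):
      for t in(40,):
       for z in(.22,.16,.097):
        R=placeR(h,t,-1);print(h,z,ik(R,np.array([.607,-.167,z])+GD*R[:,2],j))
E
python3 fit.py
python3 - <<'E'
from h import *
R=curR().as_matrix(); g=robot.sense()["eef_pos"]-GD*R[:,2]; print(g)
over("5",g[:2],(.607,-.167),(.6295,-.083),g[2]-.033)
E
```

```text
[ 0.608  -0.1685  0.2221]Traceback (most recent call last):
  File "fit.py", line 13, in <module>
    res=least_squares(lambda p:np.concatenate([fk(np.array(j),p)[0]-x for j,x in D]+[1e-3*p[5:]]),[.3,.4,.4,.08,.2,0,0])
    return func(*args, **kwargs)
    vector_fun = VectorFunction(
        fun_wrapped,
    ...<6 lines>...
        workers=workers
    )
    self._update_fun()
    ~~~~~~~~~~~~~~~~^^
    self.f = self.fun_wrapped(xp_copy(self.x))
             ~~~~~~~~~~~~~~~~^^^^^^^^^^^^^^^^^
    return np.atleast_1d(self.fun(x))
                         ~~~~~~~~^^^
    return self.f(x, *self.args, **self.kwargs)
           ~~~~~~^^^^^^^^^^^^^^^^^^^^^^^^^^^^^^
  File "fit.py", line 13, in <lambda>
    res=least_squares(lambda p:np.concatenate([fk(np.array(j),p)[0]-x for j,x in D]+[1e-3*p[5:]]),[.3,.4,.4,.08,.2,0,0])
                                               ~~^^^^^^^^^^^^^^^
  File "fit.py", line 10, in fk
    A=j[1]+j[2]; R=Ro.from_euler('ZYZYZ',[j[0],A,j[3],j[4],j[5]])*C
                   ~~~~~~~~~~~~~^^^^^^^^^^^^^^^^^^^^^^^^^^^^^^^^^
  File "scipy/spatial/transform/_rotation.pyx", line 1413, in scipy.spatial.transform._rotation.Rotation.from_euler
ValueError: Expected axis specification to be a non-empty string of upto 3 characters, got ZYZYZ
```

View pics/o5.png

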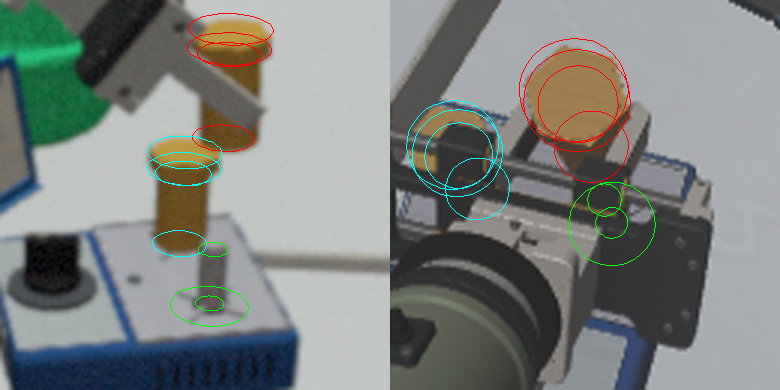

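```bash
sed -i "s/R=Ro.from_euler('ZYZYZ',\[j\[0\],A,j\[3\],j\[4\],j\[5\]\])\*C/R=Ro.from_euler('ZYZ',[j[0],A,j[3]])*Ro.from_euler('YZ',[j[4],j[5]])*C/" fit.py; python3 fit.py
python3 - <<'E'
from h import *
a=cv2.imread("pics/side5.png")[115:235,370:420];b=cv2.imread("pics/top0.png")[110:165,235:295];c=cv2.imread("pics/top5.png")[75:130,355-190+190-130:0] if 0 else cv2.imread("pics/top5.png")[70:140,220:290]
cv2.imwrite("pics/z1.png",cv2.resize(a,None,fx=5,fy=5,interpolation=cv2.INTER_CUBIC))
cv2.imwrite("pics/z2.png",np.hstack([cv2.resize(b[:,:],(480,440),interpolation=cv2.INTER_CUBIC)[:440],cv2.resize(c[:55,:37],(296,440),interpolation=cv2.INTER_CUBIC)]))
cv2.imwrite("pics/z3.png",cv2.resize(c,None,fx=7,fy=7,interpolation=cv2.INTER_CUBIC))
E
```

```text
[ 0.2826  0.4549  0.4996  0.0862  0.3418 -0.      0.094 ] 9.39662709736257e-05
165 0.22 (array([-0.5004, -0.0692,  2.107 ,  0.6487,  0.3043, -2.352 ]), np.float64(3.002085385839237e-09))
165 0.16 (array([-0.5004,  0.0507,  2.1475,  1.1391,  0.2007, -2.8572]), np.float64(3.843344420495498e-09))
165 0.097 (array([-0.5004,  0.2022,  2.1679,  2.012 ,  0.2016, -3.7458]), np.float64(3.375077994860476e-14))
150 0.22 (array([-0.3297, -0.0387,  2.0784, -0.5633,  0.28  , -0.8998]), np.float64(1.6928514146030693e-11))
150 0.16 (array([-0.3297,  0.0781,  2.1178,  2.0746, -0.1693, -3.526 ]), np.float64(2.7755575615628914e-15))
150 0.097 (array([-0.3297,  0.2248,  2.1376,  1.0577, -0.1702, -2.4967]), np.float64(2.892630579509614e-11))
135 0.22 (array([-0.1824,  0.0444,  1.9951,  2.157 , -0.5486, -3.3863]), np.float64(3.530842285215386e-13))
135 0.16 (array([-0.1824,  0.1528,  2.0319,  1.9275, -0.4821, -3.123 ]), np.float64(1.2377515679062868e-12))
135 0.097 (array([-0.1824,  0.2872,  2.0503,  1.6286, -0.4502, -2.7891]), np.float64(2.653716829614794e-10))
180 0.22 (array([-0.654 , -0.0355,  2.0753,  1.0011,  0.5865, -2.9438]), np.float64(1.6446843886797069e-12))
180 0.16 (array([-0.654 ,  0.0809,  2.1147,  1.2292,  0.5174, -3.2111]), np.float64(1.109515479491563e-09))
180 0.097 (array([-0.654 ,  0.2272,  2.1344,  1.5282,  0.4853, -3.5513]), np.float64(3.907985046680551e-14))
```

View pics/z1.png

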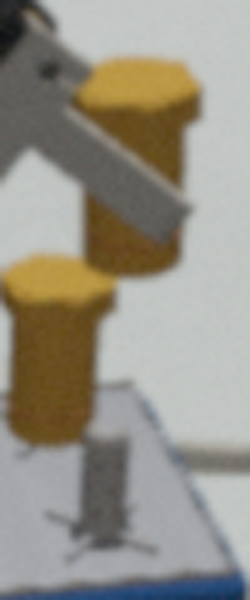

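View pics/z2.png

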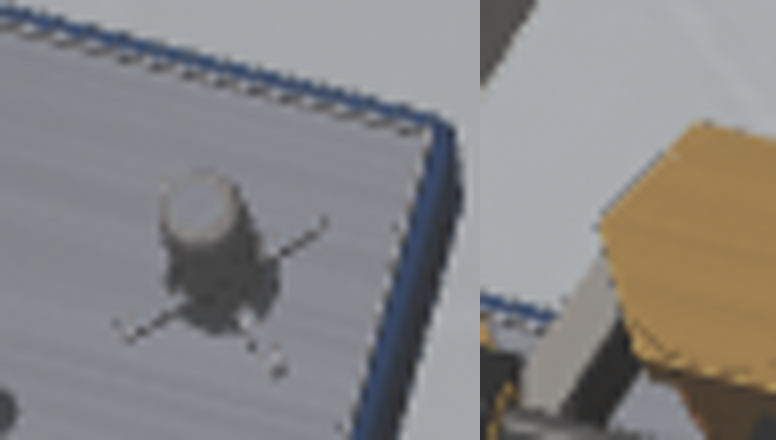

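View pics/z3.png

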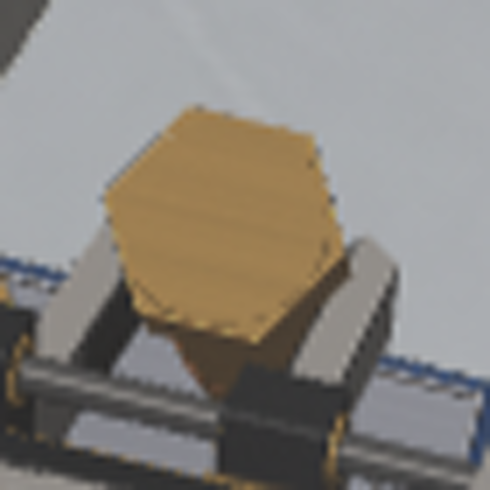

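```bash
cat > scan.py <<'E'
from fit import *
lo=np.array([-2.73,-.86,.23,-1.11,.08,-2.82]);hi=np.array([2.73,2.22,2.46,4.25,2.63,2.82])
def iks(R,t):
    # analytic: wrist centre, then branches
    w=t-P[4]*R[:,2]; off=P[3]; r=np.hypot(w[0],w[1]); out=[]
    j1=np.arctan2(w[1],w[0])-np.arcsin(off/r)
    rho=np.sqrt(r*r-off*off); zz=w[2]-P[0]; l2=P[1]; l3=np.hypot(P[2],P[6]); al=np.arctan2(P[6],P[2])
    D2=rho**2+zz**2; c=(D2-l2**2-l3**2)/(2*l2*l3)
    if abs(c)>1: return []
    g=np.arccos(c); j2=np.arctan2(rho,zz)-np.arctan2(l3*np.sin(g),l2+l3*np.cos(g))
    # l3 direction angle: A+al
    j3=g-al
    for a in wrist(R,j1,j2+j3),:
        for j4 in (a[0],a[0]+2*np.pi,a[0]-2*np.pi):
            for j6 in (a[2],a[2]+2*np.pi,a[2]-2*np.pi):
                j=np.array([j1,j2,j3,j4,a[1],j6])
                if np.all(j>lo+.03) and np.all(j<hi-.03): out.append(j)
    return out
E
python3 - <<'E'
from scan import *
s=robot.sense();print([x for x in iks(curR().as_matrix(),s["eef_pos"])],s["joints"])
for sg in(-1,1):
 for t in (40,) if sg<0 else (20,30,40,50,60):
  for h in range(0,360,15):
   L=[]
   for z in(.22,.18,.14,.097):
    R=placeR(h,t,sg);L.append(iks(R,np.array([.607,-.167,z])+GD*R[:,2]))
   if all(L) : print(sg,t,h,[x[0][[0,3,4,5]].round(2).tolist() for x in L])
E
```

```text
[array([-0.5051, -0.0697,  2.1039,  0.6615,  0.3098, -2.3689])] [-0.5051 -0.0696  2.1039  0.6615  0.3098 -2.3688]
-1 40 0 [[-0.29, -0.32, 2.35, 1.15], [-0.29, -0.3, 2.29, 1.18], [-0.29, -0.29, 2.24, 1.2], [-0.29, -0.27, 2.19, 1.22]]
-1 40 15 [[-0.22, -0.47, 2.24, 0.94], [-0.22, -0.45, 2.19, 0.97], [-0.22, -0.44, 2.14, 1.0], [-0.22, -0.42, 2.09, 1.03]]
-1 40 30 [[-0.16, -0.59, 2.1, 0.77], [-0.16, -0.57, 2.05, 0.8], [-0.16, -0.56, 2.0, 0.84], [-0.16, -0.55, 1.95, 0.87]]
-1 40 45 [[-0.1, -0.68, 1.93, 0.63], [-0.1, -0.67, 1.88, 0.67], [-0.1, -0.66, 1.83, 0.71], [-0.1, -0.65, 1.79, 0.74]]
-1 40 60 [[-0.05, -0.77, 1.74, 0.51], [-0.05, -0.76, 1.69, 0.55], [-0.05, -0.75, 1.65, 0.6], [-0.05, -0.75, 1.6, 0.64]]
-1 40 75 [[-0.02, -0.84, 1.54, 0.4], [-0.02, -0.84, 1.49, 0.45], [-0.02, -0.85, 1.45, 0.5], [-0.02, -0.85, 1.4, 0.55]]
-1 40 90 [[-0.01, -0.91, 1.32, 0.29], [-0.01, -0.93, 1.28, 0.35], [-0.01, -0.95, 1.24, 0.41], [-0.01, -0.97, 1.19, 0.48]]
-1 40 225 [[-0.83, 0.91, 1.33, 2.78], [-0.83, 0.92, 1.28, 2.72], [-0.83, 0.94, 1.24, 2.65], [-0.83, 0.97, 1.19, 2.58]]
-1 40 240 [[-0.81, 0.83, 1.53
[... 11470 characters left out ...]
.64], [-0.62, 0.42, 1.63, -0.66], [-0.62, 0.42, 1.57, -0.69], [-0.62, 0.42, 1.51, -0.72]]
1 60 285 [[-0.58, 0.35, 1.81, -0.83], [-0.58, 0.34, 1.75, -0.85], [-0.58, 0.34, 1.68, -0.87], [-0.58, 0.34, 1.62, -0.9]]
1 60 300 [[-0.53, 0.26, 1.9, -1.03], [-0.53, 0.26, 1.84, -1.05], [-0.53, 0.25, 1.78, -1.06], [-0.53, 0.25, 1.71, -1.08]]
1 60 315 [[-0.48, 0.16, 1.97, -1.24], [-0.48, 0.16, 1.91, -1.25], [-0.48, 0.16, 1.85, -1.26], [-0.48, 0.15, 1.78, -1.27]]
1 60 330 [[-0.43, 0.05, 2.01, -1.47], [-0.43, 0.05, 1.95, -1.47], [-0.43, 0.05, 1.89, -1.47], [-0.43, 0.05, 1.82, -1.48]]
1 60 345 [[-0.38, -0.06, 2.02, -1.7], [-0.38, -0.06, 1.95, -1.69], [-0.38, -0.06, 1.89, -1.69], [-0.38, -0.06, 1.83, -1.69]]
```

```bash
python3 - <<'E'
from h import *
R=curR().as_matrix(); g=np.array([.6222,-.1724,.2102])-GD*R[:,2]; print(g)
top=np.r_[g[:2],g[2]+.042]
print("top hex pred",proj("top",top),"meas 251.7 101.1 -> at z",onz("top",251.7,101.1,top[2]))
print("side axis pred", proj("side",np.r_[g[:2],g[2]-.033+.012]),"meas u 396.2")
print("side rim pred front low", proj("side",circ(np.r_[g[:2],g[2]-.033],.020)).max(0),"meas v",115+276/5-.4)
print("side hex top",proj("side",circ(np.r_[g[:2],g[2]+.042],.0265)).min(0), "meas v",115+57/5-.4)
for p in [(.607,-.167)]:
    print("peg pred side",proj("side",[*p,.09]),"meas u 390.8; top",proj("top",[*p,.107]),"meas",259.6,135.2)
    e=1e-3
    print("J side",(proj("side",[p[0]+.01,p[1],.09])-proj("side",[*p,.09])),(proj("side",[p[0],p[1]+.01,.09])-proj("side",[*p,.09])))
print("peg top onz",onz("top",259.6,135.2,.107))
E
```

```text
[ 0.6082 -0.1687  0.2222]
top hex pred [[250.8776  99.2965]] meas 251.7 101.1 -> at z [ 0.6055 -0.1699  0.2642]
side axis pred [[394.4398 159.794 ]] meas u 396.2
side rim pred front low [404.3252 169.868 ] meas v 169.79999999999998
side hex top [382.4274 123.9441] meas v 126.0
peg pred side [[390.1204 209.0118]] meas u 390.8; top [[260.9032 135.8056]] meas 259.6 135.2
J side [[ 4.215  -1.0155]] [[-2.399  -2.1804]]
peg top onz [ 0.6081 -0.1647  0.107 ]
```

Going lower in this hold would run joint 6 out of range. My fitted kinematic model reproduces the measured poses to 0.1 mm, so I trust that result. I'll lay the cap back where it was along the same path and regrip it with the tool flipped half a turn.

Emit:
play_rows:
  increments:
    - [[0,0,2,0,0,0,3],[-0.5,-0.5,4,0.1,0.055,-0.083,3],[-1.2,-1.2,5,0.2,0.11,-0.167,3],[-2,-3,5,0.302,0.165,-0.25,3],[-4,-5,5,0.403,0.22,-0.333,3],[-6,-7,5,0.504,0.275,-0.416,3],[-8,-9,5,0.605,0.33,-0.5,3],[-10,-11,5,0.706,0.385,-0.583,3],[-11,-12,5,0.806,0.44,-0.666,3],[-12,-13,5,0.907,0.495,-0.75,3],[-13,-14,5,1.008,0.55,-0.833,3],[-14,-15,5,1.109,0.605,-0.916,3],[-15,-16,4,1.21,0.66,-1.0,3],[-16,-17,3,1.31,0.715,-1.083,3],[-17,-18.5,2,1.41,0.77,-1.166,3],[-18.2,-19.7,0.3,1.512,0.825,-1.249,3],[-18.2,-19.7,0.3,1.512,0.825,-1.249,3],[-18.2,-19.7,0.3,1.512,0.825,-1.249,3],[-18.2,-19.7,0.3,1.512,0.825,-1.249,3]]

```text
time_s: 9.65
eef_pos: [0.4408, -0.3695, 0.2137]
ee_rot: [-0.199, 0.76, 0.554, 0.276]
force: [0.5, 0.1, -3.9]
opening: 0.0396
```

```bash
python3 - <<'E'
from scan import *
R=graspR(72,40,-1); s=robot.sense(); print(s["eef_pos"],s["force"],s["joints"]); inc(R,np.array([.4399,-.3691,.0124]))
R2=graspR(72,45,1)
for z in(.027,.2,.25): print(iks(R2,np.array([.4374,-.3807,z])+GD*R2[:,2]))
E
```

```text
[ 0.4408 -0.3695  0.2137] [ 0.4889  0.0984 -3.9405] [-1.1236  0.4981  1.3045  0.4788  1.8486 -0.8003]
shift cm [ -0.09   0.04 -20.13] rot [ 0.003  0.002 -0.001] deg 0.2
[array([-1.1437,  0.7931,  1.3416,  0.4988,  1.6337,  2.1795])]
[array([-1.1437,  0.5721,  1.2972,  0.5224,  1.8656,  2.311 ])]
[array([-1.1437,  0.5248,  1.2601,  0.5371,  1.9385,  2.3561])]
```

Emit:
play_rows:
  increments:
    - [[0,0,-4,0,0,0,3],[0,0,-8,0,0,0,3],[0,0,-12,0,0,0,3],[0,0,-16,0,0,0,3],[0,0,-18,0,0,0,3],[0,0,-19,0,0,0,3],[0,0,-19.5,0,0,0,3],[0,0,-19.7,0,0,0,3],[0,0,-19.7,0,0,0,3],[0,0,-19.7,0,0,0,3]]

```text
time_s: 10.65
eef_pos: [0.4404, -0.3702, 0.0169]
ee_rot: [-0.2, 0.76, 0.553, 0.276]
force: [-0.1, 0.1, -3.8]
opening: 0.0398
```

```bash
python3 - <<'E'
from h import *
s=robot.sense(); print(s["eef_pos"],s["force"],s["torque"])
for n in("side","top"):
    f=robot.grab_frame(n); cv2.imwrite(f"pics/{n}6.png",f[:,:,::-1])
t=cv2.imread("pics/top6.png");s=cv2.imread("pics/side6.png")
cv2.imwrite("pics/c6.png",np.hstack([cv2.resize(s[240:370,280:410],None,fx=3,fy=3),cv2.resize(t[170:300,310:440],None,fx=3,fy=3)]))
E
```

```text
[ 0.4404 -0.3702  0.0169] [-0.1042  0.098  -3.8438] [-0.629   0.1689  0.0525]
```

View pics/c6.png

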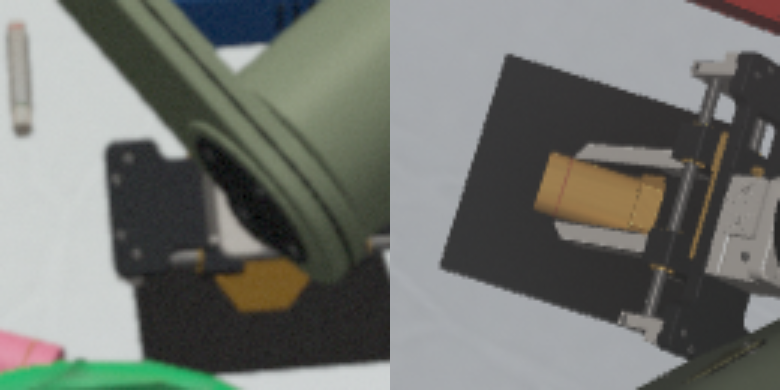

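Emit:
play_rows:
  increments:
    - [[0,0,-0.1,0,0,0,3],[0,0,-0.2,0,0,0,3],[0,0,-0.3,0,0,0,3],[0,0,-0.35,0,0,0,3],[0,0,-0.35,0,0,0,3]]

```text
time_s: 11.25
eef_pos: [0.4399, -0.369, 0.0125]
ee_rot: [-0.201, 0.76, 0.552, 0.277]
force: [-0.3, 1.7, -0.5]
opening: 0.0399
```

Emit:
play_rows:
  increments:
    - [[0,0,0,0,0,0,4.2],[0,0,0,0,0,0,5],[0,0,0,0,0,0,7],[0,0,0,0,0,0,9.4],[0,0,0,0,0,0,9.4],[0,0,0,0,0,0,9.4],[0,0,1,0,0,0,9.4],[0,0,3,0,0,0,9.4],[0,0,6,0,0,0,9.4],[0,0,10,0,0,0,9.4],[0,0,14,0,0,0,9.4],[0,0,14,0,0,0,9.4]]

```text
time_s: 12.45
eef_pos: [0.4422, -0.3728, 0.1602]
ee_rot: [-0.194, 0.76, 0.555, 0.276]
force: [0.8, -0.7, 0.9]
opening: 0.0942
```

```bash
python3 - <<'E'
from scan import *
s=robot.sense(); print(s["time_s"],s["eef_pos"],s["force"],s["joints"])
for n in("side","top"):
    f=robot.grab_frame(n); cv2.imwrite(f"pics/{n}7.png",f[:,:,::-1])
    for q in("end_cap","cap_mouth"): print(n,q,[(np.round(d["at"],4),round(d["p"],2)) for d in robot.mark_of(n,q)])
t=cv2.imread("pics/top7.png");s=cv2.imread("pics/side7.png")
cv2.imwrite("pics/c7.png",np.hstack([cv2.resize(s[240:370,280:410],None,fx=3,fy=3),cv2.resize(t[170:300,310:440],None,fx=3,fy=3)]))
j=robot.sense()["joints"]; R0=fk(j,P)[1]
R2=graspR(72,45,1); p2=np.array([.4374,-.3807,.147])+GD*R2[:,2]
jt=iks(R2,p2)[0]; print(jt)
p0=robot.sense()["eef_pos"]
for k in np.linspace(0,1,23)[1:]:
    jj=j+(jt-j)*k; p,R=fk(jj,P); q=(R*R0.inv()).as_rotvec()
    print(np.r_[(p-p0)*100,q].round(3).tolist())
inc(R2,p2)
E
```

```text
12.45 [ 0.4422 -0.3728  0.1602] [ 0.8288 -0.7026  0.9178] [-1.1245  0.5506  1.3399  0.469   1.7613 -0.8471]
side end_cap [(array([ 0.2367, -0.3808,  0.0216]), 0.73), (array([ 0.6214, -0.362 ,  0.0204]), 0.62), (array([ 0.4231, -0.42  ,  0.0262]), 0.58), (array([ 0.521 , -0.0973,  0.0919]), 0.22)]
side cap_mouth [(array([ 0.6458, -0.2923,  0.0189]), 0.92), (array([ 0.2985, -0.4309,  0.0157]), 0.6), (array([ 0.4449, -0.3516,  0.0219]), 0.56)]
top end_cap [(array([ 0.6216, -0.3635,  0.025 ]), 0.61)]
top cap_mouth [(array([ 0.4455, -0.3469,  0.021 ]), 0.92), (array([ 0.6437, -0.2921,  0.0183]), 0.77)]
[-1.1437  0.6309  1.3246  0.5112  1.7907  2.267 ]
[0.009, 0.004, -0.076, 0.032, 0.087, -0.109]
[0.021, 0.005, -0.155, 0.064, 0.174, -0.218]
[0.032, 0.006, -0.234, 0.096, 0.261, -0.326]
[0.043, 0.007, -0.312, 0.128, 0.349, -0.434]
[0.053, 0.007, -0.39, 0.16, 0.437, -0.541]
[0.064, 0.008, -0.468, 0.192, 0.526, -0.649]
[0.075, 0.009, -0.546, 0.224, 0.615, -0.755]
[0.085, 0.009, -0.624, 0.255, 0.705, -0.862]
[0.096, 0.01, -0.702, 0.287, 0.795, -0.968]
[0.106, 0.01, -0.779, 0.318, 0.886, -1.074]
[0.116, 0.011, -0.857, 0.349, 0.977, -1.179]
[0.126, 0.011, -0.934, 0.38, 1.069, -1.284]
[0.136, 0.011, -1.012, 0.41, 1.161, -1.389]
[0.146, 0.012, -1.089, 0.44, 1.254, -1.493]
[0.156, 0.012, -1.166, 0.469, 1.347, -1.597]
[0.165, 0.012, -1.243, 0.498, 1.442, -1.701]
[0.175, 0.012, -1.32, 0.526, 1.536, -1.804]
[0.184, 0.012, -1.397, 0.554, 1.632, -1.906]
[0.194, 0.012, -1.473, 0.58, 1.728, -2.009]
[0.203, 0.012, -1.55, 0.606, 1.825, -2.111]
[0.212, 0.012, -1.626, 0.63, 1.923, -2.212]
[0.221, 0.012, -1.703, 0.653, 2.021, -2.313]
shift cm [ 0.22  0.01 -1.7 ] rot [ 0.653  2.021 -2.313] deg 179.9
```

View pics/c7.png

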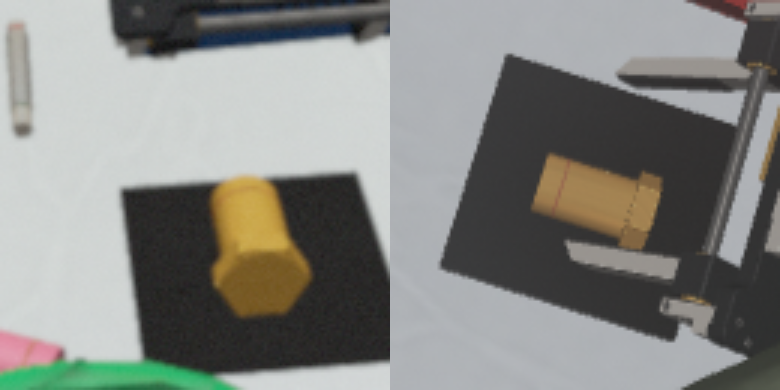

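Emit:
play_rows:
  increments:
    - [[0,0,0,0.032,0.087,-0.109,9.4],[0,0,0,0.064,0.174,-0.218,9.4],[0,0,0,0.096,0.261,-0.326,9.4],[0,0,0,0.128,0.349,-0.434,9.4],[0,0,0,0.16,0.437,-0.541,9.4],[0,0,0,0.192,0.526,-0.649,9.4],[0,0,0,0.224,0.615,-0.755,9.4],[0,0,0,0.255,0.705,-0.862,9.4],[0,0,0,0.287,0.795,-0.968,9.4],[0,0,0,0.318,0.886,-1.074,9.4],[0,0,0,0.349,0.977,-1.179,9.4],[0,0,0,0.38,1.069,-1.284,9.4],[0,0,0,0.41,1.161,-1.389,9.4],[0,0,0,0.44,1.254,-1.493,9.4]]

```text
time_s: 14.15
eef_pos: [0.4394, -0.3682, 0.1505]
ee_rot: [-0.368, 0.865, -0.339, -0.025]
force: [0.4, 0.1, -0.3]
opening: 0.0941
```

```bash
python3 - <<'E'
from scan import *
s=robot.sense(); print(s["joints"])
R2=graspR(72,45,1); p2=np.array([.4378,-.3795,.147])+GD*R2[:,2]; inc(R2,p2)
E
```

```text
[-1.1376  0.5961  1.3259  0.4944  1.7993  1.1477]
shift cm [ 0.25  0.14 -1.68] rot [ 0.265  0.742 -0.818] deg 65.1
```

Emit:
play_rows:
  increments:
    - [[0,0,0,0.03,0.09,-0.1,9.4],[0,0,0,0.06,0.18,-0.2,9.4],[0,0,0,0.1,0.27,-0.3,9.4],[0,0,0,0.13,0.36,-0.4,9.4],[0,0,0,0.165,0.46,-0.51,9.4],[0.1,0,0,0.2,0.56,-0.61,9.4],[0.2,0.1,-0.5,0.23,0.65,-0.72,9.4],[0.2,0.1,-1.5,0.265,0.742,-0.818,9.4],[0.2,0.1,-1.5,0.265,0.742,-0.818,9.4],[0.2,0.1,-1.5,0.265,0.742,-0.818,9.4]]

```text
time_s: 15.15
eef_pos: [0.4415, -0.3674, 0.1359]
ee_rot: [0.31, -0.547, 0.745, 0.225]
force: [-0.2, -0.6, 0.3]
opening: 0.094
```

```bash
python3 - <<'E'
from scan import *
s=robot.sense(); print(s["joints"])
R2=graspR(72,45,1); p2=np.array([.4378,-.3795,.027])+GD*R2[:,2]; inc(R2,p2)
E
```

```text
[-1.1423  0.6286  1.323   0.5101  1.7953  2.2602]
shift cm [  0.04   0.05 -12.22] rot [ 0.001  0.004 -0.009] deg 0.6
```

Emit:
play_rows:
  increments:
    - [[0,0,-3,0,0,0,9.4],[0,0,-6,0,0,0,9.4],[0,0,-9,0,0,0,9.4],[0,0,-11,0,0,0,9.4],[0,0,-12,0,0,0,9.4],[0,0,-12.1,0,0,0,9.4],[0,0,-12.1,0,0,0,7],[0,0,-12.1,0,0,0,5],[0,0,-12.1,0,0,0,4],[0,0,-12.1,0,0,0,3],[0,0,-12.1,0,0,0,3],[0,0,-12.1,0,0,0,3],[0,0,-12.1,0,0,0,3],[0,0,-12.1,0,0,0,3]]

```text
time_s: 16.55
eef_pos: [0.4415, -0.3678, 0.0161]
ee_rot: [0.309, -0.546, 0.745, 0.224]
force: [-0.9, 1.3, 1.7]
opening: 0.0402
```

Emit:
play_rows:
  increments:
    - [[0,0,1,0,0,0,3],[0,0,3,0,0,0,3],[0,0,6,0,0,0,3],[0,0,10,0,0,0,3],[0,0,14,0,0,0,3],[0,0,18,0,0,0,3],[0,0,22,0,0,0,3],[0,0,22,0,0,0,3],[0,0,22,0,0,0,3]]

```text
time_s: 17.45
eef_pos: [0.4419, -0.3687, 0.2373]
ee_rot: [0.308, -0.547, 0.746, 0.222]
force: [0.8, -0.0, -4.5]
opening: 0.04
```

```bash
python3 - <<'E'
from scan import *
s=robot.sense(); print(s["time_s"],s["eef_pos"],s["force"],s["torque"],s["joints"],s["opening"])
for n in("side","top"):
    f=robot.grab_frame(n); cv2.imwrite(f"pics/{n}8.png",f[:,:,::-1])
s=cv2.imread("pics/side8.png");t=cv2.imread("pics/top8.png")
cv2.imwrite("pics/c8.png",np.hstack([cv2.resize(s[130:330,260:460],None,fx=2,fy=2),cv2.resize(t[150:350,280:480],None,fx=2,fy=2)]))
for h in(165,170,175,180):
  for z in(.22,.16,.093):
    R=placeR(h,45,1); print(h,z,iks(R,np.array([.607,-.167,z])+GD*R[:,2]))
R=placeR(172,45,1); p2=np.array([.607,-.167,.23])+GD*R[:,2]; inc(R,p2)
j=robot.sense()["joints"]; R0=curR(); p0=robot.sense()["eef_pos"]; jt=iks(R,p2)[0]
N=17
for k in np.linspace(0,1,N)[1:]:
    p,Rr=fk(j+(jt-j)*k,P); print(np.r_[(p-p0)*100,(Rr*R0.inv()).as_rotvec()].round(3).tolist(), Rr.as_matrix()[2,2].round(2))
E
```

```text
17.45 [ 0.4419 -0.3687  0.2373] [ 0.8183 -0.0184 -4.5435] [-0.5764  0.1787  0.0037] [-1.1422  0.5227  1.2588  0.5339  1.9364  2.3483] 0.03998888718557362
165 0.22 [array([-0.4889, -0.0591,  2.0471,  0.409 ,  0.4118,  1.0307])]
165 0.16 [array([-0.4889,  0.048 ,  2.0926,  0.6185,  0.2781,  0.8088])]
165 0.093 [array([-0.4889,  0.1946,  2.1205,  1.2473,  0.1687,  0.1658])]
170 0.22 [array([-0.5374, -0.0554,  2.0437,  0.5858,  0.4713,  0.7746])]
170 0.16 [array([-0.5374,  0.0514,  2.089 ,  0.81  ,  0.3539,  0.5304])]
170 0.093 [array([-0.5374,  0.1974,  2.1168,  1.2875,  0.2645,  0.0306])]
175 0.22 [array([-0.5832, -0.0455,  2.0343,  0.7072,  0.5445,  0.5741])]
175 0.16 [array([-0.5832,  0.0605,  2.0793,  0.9118,  0.4397,  0.3425])]
175 0.093 [array([-0.5832,  0.2051,  2.1069,  1.2773,  0.3592, -0.0531])]
180 0.22 [array([-0.6253, -0.0297,  2.0192,  0.7865,  0.6245,  0.4161])]
180 0.16 [array([-0.6253,  0.0749,  2.0637,  0.9631,  0.5284,  0.2059])]
180 0.093 [array([-0.6253,  0.2173,  2.0909,  1.2491,  0.4515, -0.1173])]
shift cm [17.9  19.84 -1.77] rot [-1.475 -0.927  1.331] deg 125.6
[2.174, 1.33, -0.861, -0.084, -0.09, 0.065] -0.74
[4.232, 2.651, -1.629, -0.169, -0.176, 0.134] -0.77
[6.165, 3.967, -2.298, -0.256, -0.26, 0.205] -0.8
[7.968, 5.277, -2.866, -0.344, -0.34, 0.279] -0.82
[9.638, 6.58, -3.33, -0.433, -0.416, 0.356] -0.83
[11.168, 7.874, -3.69, -0.523, -0.488, 0.435] -0.85
[12.555, 9.157, -3.944, -0.614, -0.557, 0.517] -0.85
[13.793, 10.428, -4.092, -0.706, -0.621, 0.601] -0.86
[14.878, 11.685, -4.137, -0.799, -0.68, 0.686] -0.85
[15.806, 12.924, -4.079, -0.893, -0.734, 0.774] -0.85
[16.573, 14.144, -3.922, -0.988, -0.782, 0.863] -0.83
[17.176, 15.341, -3.667, -1.084, -0.825, 0.954] -0.82
[17.612, 16.513, -3.32, -1.181, -0.861, 1.046] -0.8
[17.878, 17.657, -2.885, -1.279, -0.891, 1.14] -0.77
[17.973, 18.768, -2.367, -1.377, -0.913, 1.235] -0.74
[17.894, 19.845, -1.772, -1.475, -0.927, 1.331] -0.71
```

View pics/c8.png

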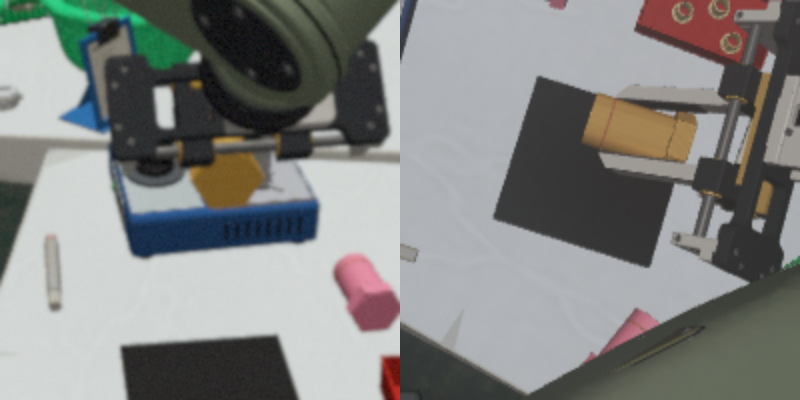

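```bash
python3 - <<'E'
from scan import *
R=placeR(178,45,1); p2=np.array([.607,-.167,.22])+GD*R[:,2]; print(p2); inc(R,p2)
r0=curR(); dr=(Ro.from_matrix(R)*r0.inv()).as_rotvec();p0=robot.sense()["eef_pos"]
for k in np.linspace(0,1,16): print(k.round(2),(k*dr).round(3).tolist(),[x.round(2) for x in iks((Ro.from_rotvec(k*dr)*r0).as_matrix(),p0+k*(p2-p0)+[0,0,.2*k*(1-k)])])
E
```

```text
[ 0.6203 -0.1675  0.2067]
shift cm [17.91 19.98 -2.77] rot [-1.443 -1.016  1.406] deg 129.3
0.0 [-0.0, -0.0, 0.0] [array([-1.14,  0.53,  1.26,  0.53,  1.94,  2.35])]
0.07 [-0.096, -0.068, 0.094] [array([-1.1 ,  0.47,  1.29,  0.51,  1.89,  2.25])]
0.13 [-0.192, -0.135, 0.188] [array([-1.06,  0.41,  1.32,  0.49,  1.84,  2.15])]
0.2 [-0.289, -0.203, 0.281] [array([-1.02,  0.35,  1.36,  0.47,  1.78,  2.06])]
0.27 [-0.385, -0.271, 0.375] [array([-0.98,  0.3 ,  1.4 ,  0.45,  1.71,  1.96])]
0.33 [-0.481, -0.339, 0.469] [array([-0.94,  0.24,  1.44,  0.43,  1.64,  1.87])]
0.4 [-0.577, -0.406, 0.563] [array([-0.9 ,  0.19,  1.49,  0.42,  1.56,  1.77])]
0.47 [-0.674, -0.474, 0.656] [array([-0.87,  0.14,  1.54,  0.41,  1.47,  1.68])]
0.53 [-0.77, -0.542, 0.75] [array([-0.83,  0.09,  1.6 ,  0.41,  1.37,  1.58])]
0.6 [-0.866, -0.61, 0.844] [array([-0.79,  0.05,  1.66,  0.41,  1.27,  1.47])]
0.67 [-0.962, -0.677, 0.938] [array([-0.75,  0.01,  1.72,  0.42,  1.17,  1.36])]
0.73 [-1.059, -0.745, 1.031] [array([-0.72, -0.02,  1.79,  0.44,  1.06,  1.24])]
0.8 [-1.155, -0.813, 1.125] [array([-0.69, -0.05,  1.85,  0.47,  0.94,  1.1 ])]
0.87 [-1.251, -0.88, 1.219] [array([-0.66, -0.06,  1.91,  0.52,  0.82,  0.93])]
0.93 [-1.347, -0.948, 1.313] [array([-0.63, -0.05,  1.97,  0.61,  0.7 ,  0.73])]
1.0 [-1.443, -1.016, 1.406] [array([-0.61, -0.04,  2.03,  0.76,  0.59,  0.48])]
```

Emit:
play_rows:
  increments:
    - [[1,1,1,-0.09,-0.063,0.088,3],[2,2,2,-0.18,-0.127,0.176,3],[3,3.3,3,-0.27,-0.19,0.264,3],[4.5,5,3,-0.36,-0.254,0.352,3],[5.6,6.2,3,-0.45,-0.317,0.44,3],[6.7,7.5,3,-0.54,-0.381,0.527,3],[7.8,8.7,3,-0.63,-0.444,0.615,3],[9,10,3,-0.72,-0.508,0.703,3],[10,11,3,-0.81,-0.571,0.791,3],[11.2,12.5,3,-0.9,-0.635,0.879,3],[12.3,13.7,3,-0.99,-0.698,0.967,3],[13.4,15,2.5,-1.08,-0.762,1.055,3],[14.5,16.2,2,-1.17,-0.825,1.143,3],[15.6,17.5,1,-1.26,-0.889,1.23,3],[16.8,18.7,0,-1.35,-0.952,1.318,3],[17.9,20,-1,-1.443,-1.016,1.406,3],[17.9,20,-2.8,-1.443,-1.016,1.406,3],[17.9,20,-2.8,-1.443,-1.016,1.406,3],[17.9,20,-2.8,-1.443,-1.016,1.406,3],[17.9,20,-2.8,-1.443,-1.016,1.406,3]]

```text
time_s: 19.55
eef_pos: [0.6211, -0.1686, 0.2084]
ee_rot: [0.006, 0.923, -0.015, 0.383]
force: [-0.6, -0.6, -2.9]
opening: 0.0401
```

```bash
python3 - <<'E'
from h import *
s=robot.sense(); print(s["time_s"],s["eef_pos"],s["force"],s["torque"],s["joints"],s["opening"])
R=placeR(178,45,1); inc(R,np.array([.6203,-.1675,.2067]))
for n in("side","top"):
    f=robot.grab_frame(n); cv2.imwrite(f"pics/{n}9.png",f[:,:,::-1])
    for q in("end_cap","cap_mouth","free_peg_seat"):
        print(n,q,[(np.round(d["at"],4),round(d["p"],2)) for d in robot.mark_of(n,q) if d["at"][2]>.05])
g=s["eef_pos"]-GD*curR().as_matrix()[:,2]; print("grasp",g)
over("9",g[:2],(.607,-.167),(.6295,-.083),g[2]-.031)
cv2.imwrite("pics/z9a.png",cv2.resize(cv2.imread("pics/side9.png")[115:235,365:425],None,fx=5,fy=5,interpolation=cv2.INTER_CUBIC))
cv2.imwrite("pics/z9b.png",cv2.resize(cv2.imread("pics/top9.png")[70:140,220:290],None,fx=7,fy=7,interpolation=cv2.INTER_CUBIC))
E
```

```text
19.55 [ 0.6211 -0.1686  0.2084] [-0.5743 -0.6413 -2.8649] [ 0.1155  0.769  -0.0046] [-0.6119 -0.0362  2.0222  0.7614  0.5971  0.4711] 0.04007975924901707
shift cm [-0.08  0.11 -0.17] rot [-0.     0.002 -0.002] deg 0.2
side end_cap [(array([ 0.6102, -0.1714,  0.2579]), 0.85)]
side cap_mouth [(array([ 0.6107, -0.1664,  0.1842]), 0.93)]
side free_peg_seat [(array([ 0.6076, -0.1623,  0.0683]), 0.59)]
top end_cap [(array([ 0.6103, -0.1636,  0.2683]), 0.65)]
top cap_mouth [(array([ 0.613 , -0.1683,  0.1895]), 0.96)]
top free_peg_seat [(array([ 0.6295, -0.0828,  0.1361]), 0.5)]
grasp [ 0.6078 -0.1682  0.2217]
```

View pics/o9.png

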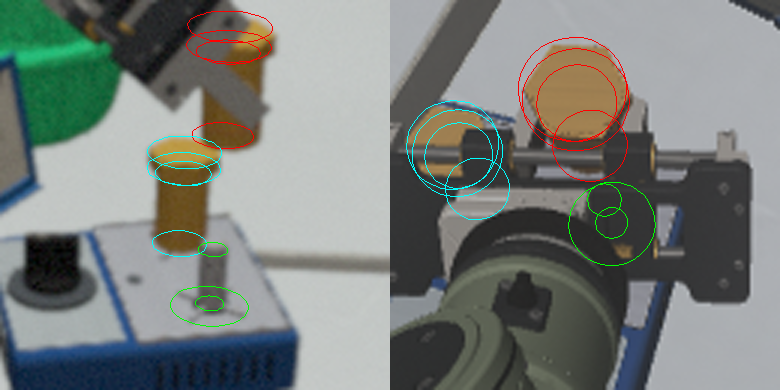

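View pics/z9a.png

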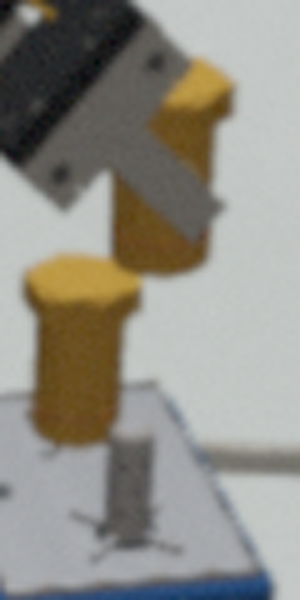

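View pics/z9b.png

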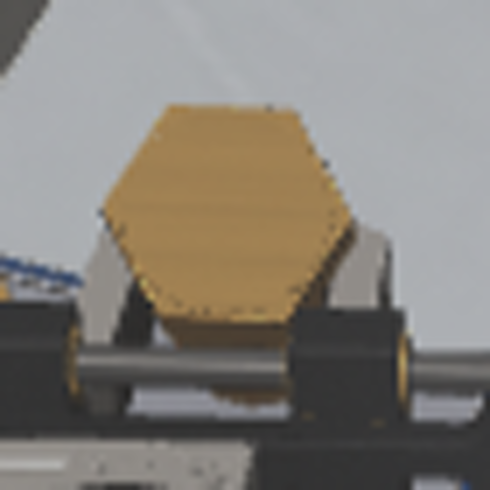

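```bash
python3 - <<'E'
from h import *
g=np.array([.6078,-.1682,.2217])
print("top held",onz("top",252.2,99.9,.2657),onz("top",252.2,99.9,.2627))
# side: body edges at two heights: z9a rows: left 113,right 212 near y 165..; rim left 114 right 208 at y 250
for (l,r,y) in((115,208,245),(None,None,None)):
    if l: 
        u=365+(l+r)/2/5-.4; print("side u rim",u, "pred",proj("side",[g[0],g[1],g[2]-.031+.012]))
u=365+(109+152)/2/5-.4; print("peg u",u,"pred(.607,-.167)",proj("side",[.607,-.167,.095]))
u=365+(35+118)/2/5-.4; print("dried u",u,"pred",proj("side",[.6295,-.083,.08]))
E
```

```text
top held [ 0.6067 -0.1708  0.2657] [ 0.608  -0.1705  0.2627]
side u rim 396.90000000000003 pred [[394.1534 159.0521]]
peg u 390.70000000000005 pred(.607,-.167) [[390.2616 206.9084]]
dried u 379.90000000000003 pred [[379.7866 193.5621]]
```

Emit:
play_rows:
  increments:
    - [[-0.2,0.4,-2,0,0,0,3],[-0.2,0.4,-4,0,0,0,3],[-0.2,0.4,-5.5,0,0,0,3],[-0.2,0.4,-6.5,0,0,0,3],[-0.2,0.4,-6.8,0,0,0,3],[-0.2,0.4,-6.8,0,0,0,3],[-0.2,0.4,-6.8,0,0,0,3]]

```text
time_s: 20.65
eef_pos: [0.6194, -0.1646, 0.1409]
ee_rot: [0.006, 0.923, -0.015, 0.384]
force: [-0.3, -0.3, -4.1]
opening: 0.0401
```

```bash
python3 - <<'E'
from h import *
s=robot.sense(); print(s["time_s"],s["eef_pos"],s["force"],s["torque"],s["joints"],s["opening"])
for n in("side","top"):
    f=robot.grab_frame(n); cv2.imwrite(f"pics/{n}10.png",f[:,:,::-1])
    for q in("end_cap","cap_mouth"):
        print(n,q,[(np.round(d["at"],4),round(d["p"],2)) for d in robot.mark_of(n,q) if d["at"][2]>.05])
R=curR().as_matrix(); g=s["eef_pos"]-GD*R[:,2]; print("grasp",g,R[:,2],R[:,1])
cv2.imwrite("pics/z10a.png",cv2.resize(cv2.imread("pics/side10.png")[145:235,365:425],None,fx=6,fy=6,interpolation=cv2.INTER_CUBIC))
cv2.imwrite("pics/z10b.png",cv2.resize(cv2.imread("pics/top10.png")[80:160,190:300],None,fx=7,fy=7,interpolation=cv2.INTER_CUBIC))
E
```

```text
20.65 [ 0.6194 -0.1646  0.1409] [-0.3259 -0.3283 -4.1154] [ 0.0697  0.7435 -0.0476] [-0.6061  0.0763  2.0797  0.978   0.4819  0.2223] 0.040141506053111675
side end_cap [(array([ 0.6068, -0.168 ,  0.1956]), 0.69)]
side cap_mouth [(array([ 0.6103, -0.1649,  0.1192]), 0.57)]
top end_cap [(array([ 0.6097, -0.1618,  0.2008]), 0.61)]
top cap_mouth [(array([ 0.6101, -0.1589,  0.1171]), 0.97)]
grasp [ 0.6061 -0.1641  0.1542] [ 0.7083 -0.0231 -0.7055] [-0.0324 -0.9995  0.0003]
```

View pics/z10a.png

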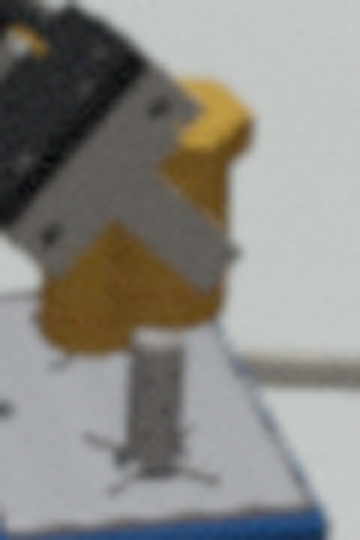

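View pics/z10b.png

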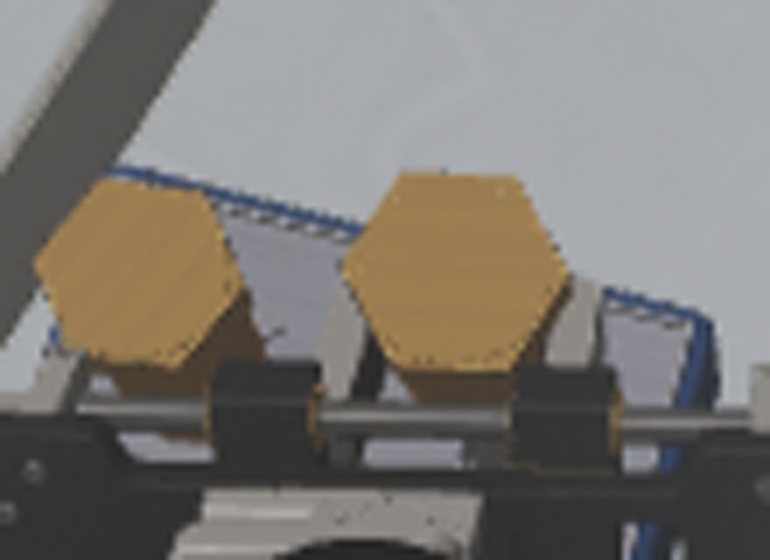

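```bash
python3 - <<'E'
from h import *
g=np.array([.6061,-.1641,.1542])
h=onz("top",254.7,118.3,g[2]+.044); d=onz("top",209.75,118.7,.137)
print("top held",h,"dried",d)
for th in(-14.5,-15.3,-16): t=np.radians(th); print("peg from dried",d[:2]-.088*np.array([-np.sin(t),np.cos(t)]))
f=cv2.imread("pics/side10.png").astype(int)
for v in (176,180,185,190,195,199):
    print(v,[tuple(f[v,u]) for u in range(396,406)])
for v in(205,212,218): print(v,[int(f[v,u].sum()/3) for u in range(382,402)])
for z in(.125,.135,.15,.17): print(z,proj("side",[*g[:2],z]))
E
```

```text
top held [ 0.6046 -0.1666  0.1982] dried [ 0.6279 -0.0818  0.137 ]
peg from dried [ 0.6058 -0.167 ]
peg from dried [ 0.6046 -0.1667]
peg from dried [ 0.6036 -0.1664]
176 [(np.int64(31), np.int64(79), np.int64(105)), (np.int64(35), np.int64(81), np.int64(108)), (np.int64(30), np.int64(78), np.int64(103)), (np.int64(34), np.int64(77), np.int64(106)), (np.int64(28), np.int64(76), np.int64(102)), (np.int64(36), np.int64(75), np.int64(101)), (np.int64(66), np.int64(90), np.int64(109)), (np.int64(138), np.int64(146), np.int64(147)), (np.int64(187), np.int64(190), np.int64(187)), (np.int64(195), np.int64(198), np.int64(195))]
180 [(np.int64(86), np.int64(91), np.int64(96)), (np.int64(78), np.int64(90), np.int64(98)), (np.int64(67), np.int64(86), np.int64(103)), (np.int64(63), np.int64(93), np.int64(111)), (np.int64(50), np.int64(86), np.int64(108)), (np.int64(38), np.int64(76), np.int64(100)), (np.int64(78), np.int64(104), np.int64(117)), (np.int64(145), np.int64(153), np.int64(155)), (np.int64(187), np.int64(189), np.int64(186)), (np.int64(195), np.int64(198), np.int64(194))]
185 [(np.int6
[... 1535 characters left out ...]
, np.int64(138)), (np.int64(137), np.int64(133), np.int64(132)), (np.int64(151), np.int64(146), np.int64(139)), (np.int64(180), np.int64(177), np.int64(170)), (np.int64(193), np.int64(195), np.int64(189)), (np.int64(196), np.int64(198), np.int64(194)), (np.int64(195), np.int64(196), np.int64(194))]
205 [155, 160, 164, 154, 129, 97, 86, 85, 91, 93, 91, 90, 93, 117, 150, 165, 166, 167, 165, 164]
212 [168, 166, 166, 150, 111, 83, 86, 87, 88, 88, 83, 86, 94, 131, 162, 168, 168, 167, 168, 169]
218 [139, 146, 152, 139, 104, 85, 86, 82, 90, 85, 89, 84, 91, 119, 154, 165, 171, 170, 169, 170]
0.125 [[390.0238 193.5361]]
0.135 [[390.311  189.1717]]
0.15 [[390.7473 182.5407]]
0.17 [[391.3397 173.5383]]
```

Emit:
play_rows:
  increments:
    - [[0.05,0.05,-0.5,0,0,0,3],[0.05,0.05,-1,0,0,0,3],[0.05,0.05,-1.5,0,0,0,3],[0.05,0.05,-2,0,0,0,3],[0.05,0.05,-2,0,0,0,3],[0.05,0.05,-2,0,0,0,3]]

```text
time_s: 21.55
eef_pos: [0.6191, -0.1636, 0.1195]
ee_rot: [0.006, 0.924, -0.015, 0.383]
force: [-0.3, 1.0, -4.3]
opening: 0.0403
```

```bash
python3 - <<'E'
from h import *
s=robot.sense(); print(s["time_s"],s["eef_pos"],s["force"],s["torque"],s["joints"],s["opening"])
for n in("side","top"):
    f=robot.grab_frame(n); cv2.imwrite(f"pics/{n}11.png",f[:,:,::-1])
R=curR().as_matrix(); g=s["eef_pos"]-GD*R[:,2]; print("grasp",g)
a=cv2.resize(cv2.imread("pics/side11.png")[145:235,355:425],None,fx=5,fy=5,interpolation=cv2.INTER_CUBIC)
b=cv2.resize(cv2.imread("pics/top11.png")[80:170,190:280],None,fx=5,fy=5,interpolation=cv2.INTER_CUBIC)
cv2.imwrite("pics/z11.png",np.hstack([a,b]))
E
```

```text
21.55 [ 0.6191 -0.1636  0.1195] [-0.2644  0.96   -4.3253] [0.0431 0.6924 0.0126] [-0.6044  0.1193  2.0903  1.0644  0.4539  0.1265] 0.04028120132884316
grasp [ 0.6058 -0.1631  0.1327]
```

View pics/z11.png

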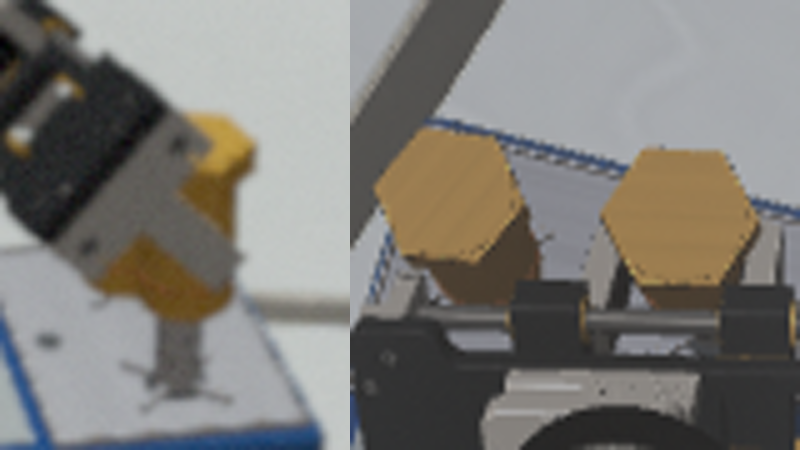

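Emit:
play_rows:
  increments:
    - [[-0.1,0,-0.5,0,0,0,3],[-0.1,0,-1,0,0,0,3],[-0.1,0,-1.5,0,0,0,3],[-0.1,0,-2,0,0,0,3],[-0.1,0,-2.5,0,0,0,3],[-0.1,0,-2.5,0,0,0,3],[-0.1,0,-2.5,0,0,0,3]]

```text
time_s: 22.35
eef_pos: [0.6182, -0.1636, 0.0946]
ee_rot: [0.006, 0.924, -0.015, 0.383]
force: [-0.1, -0.5, -3.1]
opening: 0.0398
```

```bash
python3 - <<'E'
from h import *
print("prev held top",onz("top",255.66,123.04,.1767))
s=robot.sense(); print(s["time_s"],s["eef_pos"],s["force"],s["torque"],s["joints"],s["opening"])
for n in("side","top"):
    f=robot.grab_frame(n); cv2.imwrite(f"pics/{n}12.png",f[:,:,::-1])
R=curR().as_matrix(); g=s["eef_pos"]-GD*R[:,2]; print("grasp",g)
a=cv2.resize(cv2.imread("pics/side12.png")[145:235,355:425],None,fx=5,fy=5,interpolation=cv2.INTER_CUBIC)
b=cv2.resize(cv2.imread("pics/top12.png")[80:170,190:280],None,fx=5,fy=5,interpolation=cv2.INTER_CUBIC)
cv2.imwrite("pics/z12.png",np.hstack([a,b]))
E
```

```text
prev held top [ 0.6047 -0.1657  0.1767]
22.35 [ 0.6182 -0.1636  0.0946] [-0.1368 -0.4884 -3.1329] [ 0.0943  0.7563 -0.0403] [-0.6058  0.1722  2.1018  1.1884  0.427  -0.0115] 0.03977691255486655
grasp [ 0.6049 -0.1632  0.1079]
```

View pics/z12.png

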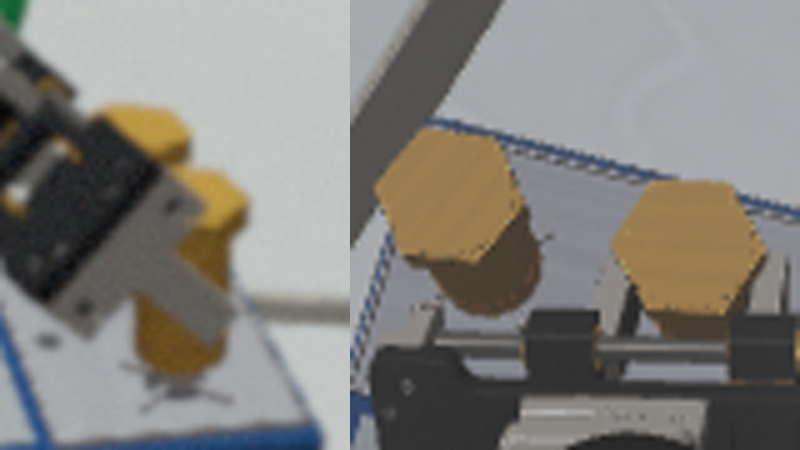

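Emit:
play_rows:
  increments:
    - [[0,0,-0.4,0,0,0,3],[0,0,-0.7,0,0,0,3],[0,0,-0.9,0,0,0,3],[0,0,-1.05,0,0,0,3],[0,0,-1.05,0,0,0,3]]

```text
time_s: 22.95
eef_pos: [0.6184, -0.1637, 0.0844]
ee_rot: [0.006, 0.923, -0.015, 0.383]
force: [0.0, 0.7, -3.7]
opening: 0.0399
```

Emit:
play_rows:
  increments:
    - [[0,0,-0.05,0,0,0,3],[0,0,-0.1,0,0,0,3],[0,0,-0.15,0,0,0,3],[0,0,-0.15,0,0,0,3]]

```text
time_s: 23.35
eef_pos: [0.619, -0.1638, 0.0839]
ee_rot: [0.006, 0.923, -0.015, 0.384]
force: [-1.1, 0.8, 2.0]
opening: 0.04
```

```bash
python3 - <<'E'
from h import *
s=robot.sense(); print(s["time_s"],s["eef_pos"],s["force"],s["torque"],s["joints"],s["opening"])
for n in("side","top"):
    f=robot.grab_frame(n); cv2.imwrite(f"pics/{n}13.png",f[:,:,::-1])
R=curR().as_matrix(); g=s["eef_pos"]-GD*R[:,2]; print("grasp",g)
a=cv2.resize(cv2.imread("pics/side13.png")[145:235,355:425],None,fx=5,fy=5,interpolation=cv2.INTER_CUBIC)
b=cv2.resize(cv2.imread("pics/top13.png")[80:170,190:280],None,fx=5,fy=5,interpolation=cv2.INTER_CUBIC)
cv2.imwrite("pics/z13.png",np.hstack([a,b]))
E
```

```text
23.35 [ 0.619  -0.1638  0.0839] [-1.0969  0.7783  1.9938] [0.2917 0.2679 0.155 ] [-0.6057  0.1984  2.1042  1.2533  0.4171 -0.0823] 0.03997291509116151
grasp [ 0.6056 -0.1633  0.0971]
```

View pics/z13.png

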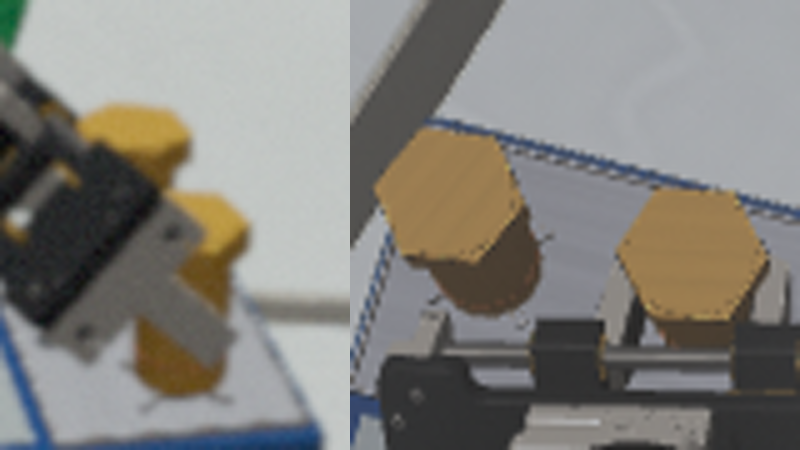

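Emit:
play_rows:
  increments:
    - [[0,0,0,0,0,0,4.2],[0,0,0,0,0,0,4.6],[0,0,0,0,0,0,5.2],[0,0,0,0,0,0,6],[0,0,0,0,0,0,6.6],[0,0,0,0,0,0,6.6],[0,0,0,0,0,0,6.6]]

```text
time_s: 24.15
eef_pos: [0.6183, -0.1637, 0.0829]
ee_rot: [0.006, 0.924, -0.015, 0.383]
force: [-0.1, 0.3, 0.0]
opening: 0.0659
```

```bash
python3 - <<'E'
from h import *
s=robot.sense(); print(s["time_s"],s["eef_pos"],s["force"],s["torque"],s["opening"])
for n in("side","top"):
    f=robot.grab_frame(n); cv2.imwrite(f"pics/{n}14.png",f[:,:,::-1])
a=cv2.resize(cv2.imread("pics/side14.png")[145:235,355:425],None,fx=5,fy=5,interpolation=cv2.INTER_CUBIC)
b=cv2.resize(cv2.imread("pics/top14.png")[80:170,190:280],None,fx=5,fy=5,interpolation=cv2.INTER_CUBIC)
cv2.imwrite("pics/z14.png",np.hstack([a,b]))
E
```

```text
24.15 [ 0.6183 -0.1637  0.0829] [-0.0501  0.2541  0.0408] [ 0.0659  0.3494 -0.0722] 0.06594434531792424
```

View pics/z14.png

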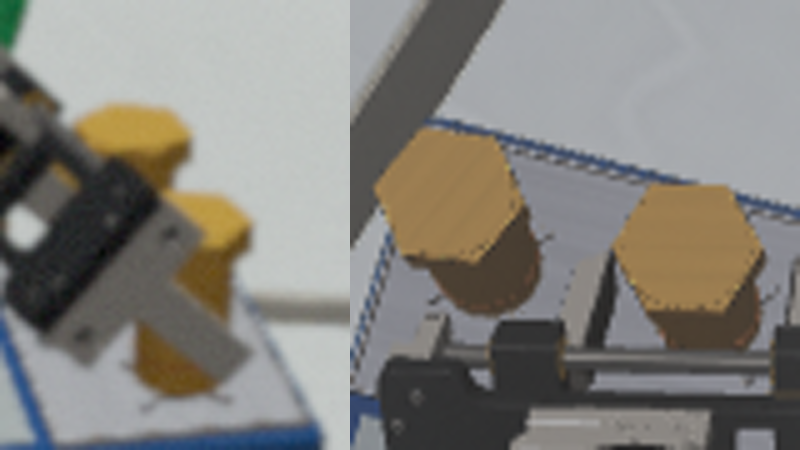

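Emit:
play_rows:
  increments:
    - [[0,0.1,0,0,0,0,7.2],[0,0.1,0,0,0,0,7.2],[-0.7,0.12,0.7,0,0,0,7.2],[-1.5,0.15,1.5,0,0,0,7.2],[-2.5,0.2,2.5,0,0,0,7.2],[-4,0.2,4,0,0,0,7.2],[-6,0.3,6,0,0,0,7.2],[-8,0.3,8.5,0,0,0,7.2],[-10,0.3,11,0,0,0,7.2],[-10,0.3,13,0,0,0,7.2],[-10,0.3,13,0,0,0,7.2]]

```text
time_s: 25.35
eef_pos: [0.5196, -0.1624, 0.2172]
ee_rot: [0.009, 0.922, -0.014, 0.386]
force: [0.3, 0.1, 1.3]
opening: 0.0717
```

```bash
python3 - <<'E'
from scan import *
s=robot.sense(); print(s["time_s"],s["eef_pos"],s["force"],s["joints"])
for n in("side","top"):
    f=robot.grab_frame(n); cv2.imwrite(f"pics/{n}15.png",f[:,:,::-1])
    for q in("end_cap","dried_cap","air_knob_grip"):
        print(n,q,[(np.round(d["at"],4),round(d["p"],2)) for d in robot.mark_of(n,q) if d["at"][2]>.05])
a=cv2.resize(cv2.imread("pics/side15.png")[145:255,310:420],None,fx=3.6,fy=3.6,interpolation=cv2.INTER_CUBIC)
b=cv2.resize(cv2.imread("pics/top15.png")[100:210,180:290],None,fx=3.6,fy=3.6,interpolation=cv2.INTER_CUBIC)
cv2.imwrite("pics/z15.png",np.hstack([a,b]))
k=np.array([.518,-.0955])
for hd in(-27,-15.5+90,): pass
# tool down, jaw heading a (from 63 going down to -16), pick branch
for a0 in(63,63+180):
  for a in(0,-40,-80,-90):
    R=toolR(-Z,unit(a0+a)); print(a0,a,iks(R,np.array([*k,.0745])))
E
```

```text
25.35 [ 0.5196 -0.1624  0.2172] [0.2757 0.0748 1.3187] [-0.7823 -0.2956  2.219   0.7903  0.7462  0.3521]
side end_cap [(array([ 0.6101, -0.1637,  0.1347]), 0.95)]
side dried_cap [(array([ 0.631 , -0.0767,  0.1357]), 0.87)]
side air_knob_grip [(array([ 0.5187, -0.0983,  0.0893]), 0.74)]
top end_cap [(array([ 0.6137, -0.1608,  0.1419]), 0.71)]
top dried_cap [(array([ 0.6292, -0.0836,  0.1394]), 0.93)]
top air_knob_grip [(array([ 0.5209, -0.0943,  0.0935]), 0.44)]
63 0 [array([-0.3467,  0.2538,  1.7787, -0.    ,  1.1091, -1.4463])]
63 -40 [array([-0.3467,  0.2538,  1.7787,  0.    ,  1.1091, -0.7481])]
63 -80 [array([-0.3467,  0.2538,  1.7787, -0.    ,  1.1091, -0.05  ])]
63 -90 [array([-0.3467,  0.2538,  1.7787, -0.    ,  1.1091,  0.1245])]
243 0 [array([-0.3467,  0.2538,  1.7787, -0.    ,  1.1091,  1.6953])]
243 -40 [array([-0.3467,  0.2538,  1.7787,  0.    ,  1.1091,  2.3934])]
243 -80 []
243 -90 []
```

View pics/z15.png

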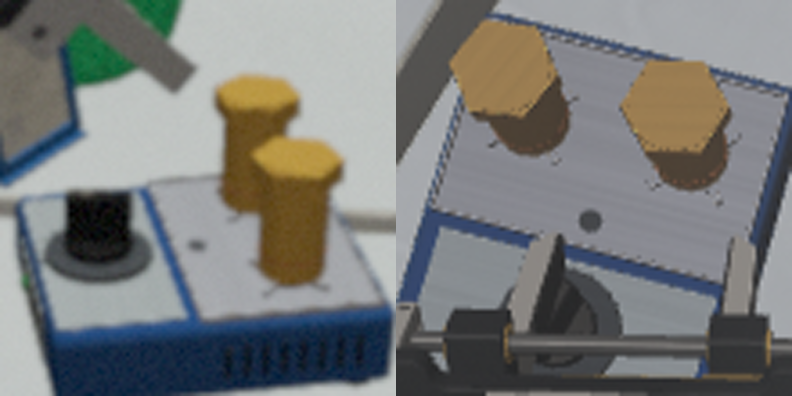

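```bash
python3 - <<'E'
from scan import *
R=toolR(-Z,unit(63)); p2=np.array([.5187,-.0955,.2]); jt=iks(R,p2)[0]; print(jt)
j=robot.sense()["joints"]; R0=curR(); p0=robot.sense()["eef_pos"]
for k in np.linspace(0,1,21)[1:]:
    p,Rr=fk(j+(jt-j)*k,P); print(np.r_[(p-p0)*100,(Rr*R0.inv()).as_rotvec()].round(3).tolist())
inc(R,p2)
E
```

```text
[-0.3463  0.1102  1.6641  0.      1.3673 -1.4458]
[0.367, 0.914, -0.129, -0.074, 0.031, 0.12]
[0.658, 1.779, -0.281, -0.146, 0.06, 0.242]
[0.878, 2.587, -0.448, -0.217, 0.087, 0.364]
[1.033, 3.336, -0.625, -0.286, 0.113, 0.486]
[1.128, 4.02, -0.808, -0.353, 0.136, 0.61]
[1.172, 4.637, -0.992, -0.419, 0.158, 0.734]
[1.17, 5.184, -1.171, -0.482, 0.177, 0.858]
[1.13, 5.661, -1.342, -0.544, 0.195, 0.983]
[1.059, 6.066, -1.498, -0.603, 0.212, 1.109]
[0.963, 6.401, -1.636, -0.66, 0.226, 1.235]
[0.851, 6.666, -1.751, -0.714, 0.239, 1.361]
[0.727, 6.862, -1.839, -0.765, 0.249, 1.489]
[0.6, 6.994, -1.895, -0.813, 0.258, 1.616]
[0.475, 7.064, -1.917, -0.858, 0.265, 1.744]
[0.358, 7.076, -1.9, -0.899, 0.27, 1.872]
[0.255, 7.034, -1.842, -0.936, 0.273, 2.001]
[0.17, 6.946, -1.739, -0.968, 0.274, 2.13]
[0.108, 6.815, -1.589, -0.996, 0.273, 2.26]
[0.073, 6.649, -1.389, -1.019, 0.269, 2.39]
[0.068, 6.453, -1.139, -1.035, 0.263, 2.52]
shift cm [ 0.07  6.45 -1.14] rot [-1.035  0.263  2.52 ] deg 156.8
```

Emit:
play_rows:
  increments:
    - [[0,0.5,1,-0.074,0.031,0.12,7.2],[0,1,1,-0.146,0.06,0.242,7],[0,1.5,1,-0.217,0.087,0.364,6],[0,2,1,-0.286,0.113,0.486,5],[0,2.5,1,-0.353,0.136,0.61,5],[0,3,1,-0.419,0.158,0.734,5],[0,3.5,1,-0.482,0.177,0.858,5],[0,4,1,-0.544,0.195,0.983,5],[0,4.5,1,-0.603,0.212,1.109,5],[0,5,1,-0.66,0.226,1.235,5],[0,5.5,1,-0.714,0.239,1.361,5],[0,6,1,-0.765,0.249,1.489,5],[0,6.2,1,-0.813,0.258,1.616,5],[0,6.4,1,-0.858,0.265,1.744,5],[0,6.4,1,-0.899,0.27,1.872,5],[0,6.4,1,-0.936,0.273,2.001,5],[0,6.4,1,-0.968,0.274,2.13,5],[0,6.4,0,-0.996,0.273,2.26,5],[0,6.4,-1,-1.019,0.269,2.39,5],[0,6.4,-1.1,-1.035,0.263,2.52,5]]

```text
time_s: 27.75
eef_pos: [0.5173, -0.0961, 0.1995]
ee_rot: [-0.004, 0.23, 0.973, 0.001]
force: [-0.2, 0.1, -0.9]
opening: 0.0499
```

```bash
python3 - <<'E'
from scan import *
s=robot.sense(); print(s["time_s"],s["eef_pos"],s["force"],s["joints"])
R=toolR(-Z,unit(63)); inc(R,np.array([.5187,-.0955,.078]))
for n in("side","top"):
    f=robot.grab_frame(n); cv2.imwrite(f"pics/{n}16.png",f[:,:,::-1])
a=cv2.resize(cv2.imread("pics/side16.png")[145:255,310:420],None,fx=3.6,fy=3.6,interpolation=cv2.INTER_CUBIC)
b=cv2.resize(cv2.imread("pics/top16.png")[100:230,170:300],None,fx=3.05,fy=3.05,interpolation=cv2.INTER_CUBIC)
cv2.imwrite("pics/z16.png",np.hstack([a[:396],b[:396]]))
E
```

```text
27.75 [ 0.5173 -0.0961  0.1995] [-0.1701  0.0997 -0.8822] [-0.3487  0.1132  1.6618  0.0008  1.3739 -1.4547]
shift cm [  0.14   0.06 -12.15] rot [-0.003 -0.007 -0.006] deg 0.6
```

View pics/z16.png

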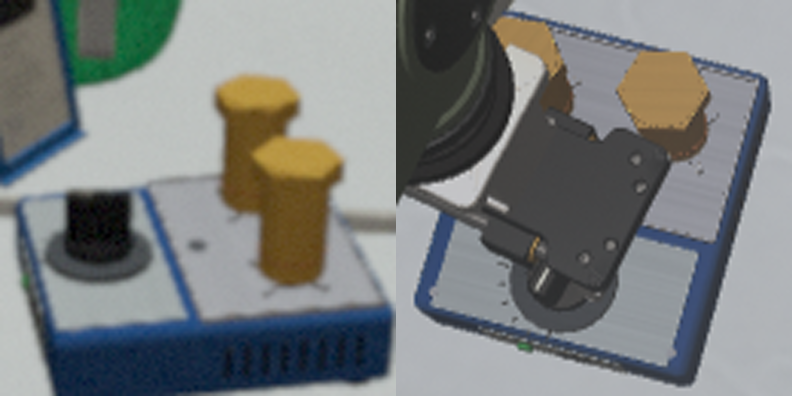

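Emit:
play_rows:
  increments:
    - [[0.15,0.05,-3,0,0,0,5],[0.15,0.05,-6,0,0,0,5],[0.15,0.05,-8,0,0,0,5],[0.15,0.05,-10,0,0,0,5],[0.15,0.05,-11.5,0,0,0,5],[0.15,0.05,-12.2,0,0,0,5],[0.15,0.05,-12.2,0,0,0,5],[0.15,0.05,-12.2,0,0,0,5]]

```text
time_s: 28.65
eef_pos: [0.5203, -0.0964, 0.0805]
ee_rot: [-0.0, 0.233, 0.972, 0.001]
force: [0.3, 1.4, -0.1]
opening: 0.0499
```

Emit:
play_rows:
  increments:
    - [[0,0,0,0,0,0,4],[0,0,0,0,0,0,3],[0,0,0,0,0,0,2],[0,0,0,0,0,0,1.4],[0,0,0,0,0,0,1],[0,0,0,0,0,0,1],[0,0,0,0,0,0,1],[0,0,0,0,0,0,1]]

```text
time_s: 29.45
eef_pos: [0.5204, -0.0952, 0.0802]
ee_rot: [-0.0, 0.233, 0.972, 0.002]
force: [1.9, 4.9, 1.6]
opening: 0.0138
```

```bash
python3 - <<'E'
from scan import *
s=robot.sense(); print(s["time_s"],s["eef_pos"],s["force"],s["torque"],s["joints"],s["opening"])
print(curR().as_matrix()[:,1])
E
```

```text
29.45 [ 0.5204 -0.0952  0.0802] [1.8847 4.9148 1.601 ] [ 0.9471 -0.5096  0.0205] [-0.3471  0.2507  1.7686  0.0042  1.1237 -1.4495] 0.013796139510937064
[0.4531 0.8914 0.0036]
```

Emit:
play_rows:
  increments:
    - [[0.05,0.1,0,0,0,-0.1,1],[0.05,0.1,0,0,0,-0.2,1],[0.05,0.1,0,0,0,-0.3,1],[0.05,0.1,0,0,0,-0.4,1],[0.05,0.1,0,0,0,-0.5,1],[0.05,0.1,0,0,0,-0.6,1],[0.05,0.1,0,0,0,-0.7,1],[0.05,0.1,0,0,0,-0.7,1]]

```text
time_s: 30.25
eef_pos: [0.5195, -0.0961, 0.0802]
ee_rot: [-0.001, 0.552, 0.834, 0.0]
force: [-3.0, -0.2, 3.7]
opening: 0.0139
```

```bash
python3 - <<'E'
from scan import *
s=robot.sense(); print(s["time_s"],s["eef_pos"],s["force"],s["torque"],s["joints"],s["opening"])
R=curR().as_matrix();print(R[:,1],R[:,0],"force along jaw",R[:,1]@s["force"],"along bar",R[:,0]@s["force"])
E
```

```text
30.25 [ 0.5195 -0.0961  0.0802] [-2.9791 -0.2154  3.7479] [-0.1825  0.4802 -0.0385] [-0.3471  0.2497  1.7699  0.0006  1.1235 -0.7485] 0.013949712766605426
[ 0.9206  0.3904 -0.0007] [-0.3904  0.9206  0.0015] force along jaw -2.82951071762058 along bar 0.9703416442817211
```

Emit:
play_rows:
  increments:
    - [[-0.05,0,0,0,0,-0.1,1],[-0.1,0,0,0,0,-0.2,1],[-0.1,0,0,0,0,-0.3,1],[-0.1,0,0,0,0,-0.4,1],[-0.1,0,0,0,0,-0.5,1],[-0.1,0,0,0,0,-0.58,1],[-0.1,0,0,0,0,-0.58,1]]

```text
time_s: 30.95
eef_pos: [0.5184, -0.0961, 0.0802]
ee_rot: [-0.0, 0.767, 0.642, -0.0]
force: [-2.8, -1.6, 5.3]
opening: 0.0136
```

```bash
python3 - <<'E'
from scan import *
s=robot.sense(); print(s["time_s"],s["eef_pos"],s["force"],s["torque"],s["joints"],s["opening"])
R=curR().as_matrix();print(R[:,1],np.degrees(np.arctan2(R[1,1],R[0,1])),"force along jaw",R[:,1]@s["force"],"along bar",R[:,0]@s["force"])
E
```

```text
30.95 [ 0.5184 -0.0961  0.0802] [-2.8061 -1.6103  5.2783] [-0.3038  0.6798  0.0052] [-0.3477  0.2467  1.7737  0.0001  1.1213 -0.1706] 0.01364112513896758
[ 0.9844 -0.1762 -0.0001] -10.148620358642003 force along jaw -2.4792066991377637 along bar -2.0791460499323056
```

Emit:
play_rows:
  increments:
    - [[0,0,0,0,0,-0.04,1],[0,0,0,0,0,-0.08,1],[0,0,0,0,0,-0.1,1],[0,0,0,0,0,-0.1,1]]

```text
time_s: 31.35
eef_pos: [0.5182, -0.0961, 0.0802]
ee_rot: [-0.0, 0.797, 0.604, -0.0]
force: [-3.7, -1.1, 5.9]
opening: 0.0134
```

```bash
python3 - <<'E'
from scan import *
s=robot.sense(); print(s["time_s"],s["eef_pos"],s["force"],s["torque"],s["joints"],s["joint_torque"],s["opening"])
R=curR().as_matrix();print(np.degrees(np.arctan2(R[1,1],R[0,1])))
E
```

```text
31.35 [ 0.5182 -0.0961  0.0802] [-3.7151 -1.1318  5.8822] [-0.2247  0.7179  0.3513] [-0.3474  0.2465  1.774  -0.0002  1.1213 -0.0726] [  0.6906 -32.6052 -24.1065   0.9684  -1.1442   0.4137] 0.013401788330161129
-15.74342943418436
```

Emit:
play_rows:
  increments:
    - [[0,0,0,0,0,-0.03,1],[0,0,0,0,0,-0.06,1],[0,0,0,0,0,-0.06,1]]

```text
time_s: 31.65
eef_pos: [0.5183, -0.0959, 0.0802]
ee_rot: [0.0, 0.815, 0.58, -0.0]
force: [-4.4, -1.1, 5.7]
opening: 0.0145
```

```bash
python3 - <<'E'
from scan import *
s=robot.sense(); print(s["time_s"],s["eef_pos"],s["force"],s["torque"],s["joints"],s["opening"])
R=curR().as_matrix();print(np.degrees(np.arctan2(R[1,1],R[0,1])))
E
```

```text
31.65 [ 0.5183 -0.0959  0.0802] [-4.3723 -1.0648  5.6794] [-0.2306  0.6889  0.5694] [-0.3471  0.2464  1.7741 -0.0003  1.121  -0.0128] 0.014460743050348137
-19.145827458347036
```

Emit:
play_rows:
  increments:
    - [[0,0,0,0,0,0,2],[0,0,0,0,0,0,3],[0,0,0,0,0,0,4],[0,0,0,0,0,0,4],[0,0,2,0,0,0,4],[0,0,5,0,0,0,4],[0,0,9,0,0,0,4],[0,0,13,0,0,0,4],[-3,0,16,0,0,0,4],[-7,2,18,0,0,0,4],[-11,6,18,0,0,0,4],[-14,10,18,0,0,0,4],[-14,14,18,0,0,0,4],[-14,14,18,0,0,0,4],[-14,14,18,0,0,0,4]]

```text
time_s: 33.15
eef_pos: [0.3793, 0.0455, 0.2601]
ee_rot: [0.001, 0.815, 0.579, 0.002]
force: [0.3, -0.8, 0.5]
opening: 0.0401
```

```bash
python3 - <<'E'
from scan import *
s=robot.sense(); print(s["time_s"],s["eef_pos"],s["force"],s["joints"])
for n in("side","top"):
    f=robot.grab_frame(n); cv2.imwrite(f"pics/{n}17.png",f[:,:,::-1])
    for q in("end_cap","dried_cap","air_knob_grip"):
        print(n,q,[(np.round(d["at"],4),round(d["p"],2)) for d in robot.mark_of(n,q) if d["at"][2]>.05])
a=cv2.resize(cv2.imread("pics/side17.png")[145:255,310:420],None,fx=3.6,fy=3.6,interpolation=cv2.INTER_CUBIC)
b=cv2.resize(cv2.imread("pics/top17.png")[100:230,170:300],None,fx=3.05,fy=3.05,interpolation=cv2.INTER_CUBIC)
cv2.imwrite("pics/z17.png",np.hstack([a[:396],b[:396]]))
E
```

```text
33.15 [0.3793 0.0455 0.2601] [ 0.2774 -0.7974  0.5384] [-0.1094 -0.2747  1.8949  0.0012  1.5181  0.2265]
side end_cap [(array([ 0.6107, -0.1628,  0.1376]), 0.66)]
side dried_cap [(array([ 0.632 , -0.0794,  0.1334]), 0.73)]
side air_knob_grip [(array([ 0.517 , -0.0983,  0.0918]), 0.49)]
top end_cap [(array([ 0.6116, -0.1601,  0.142 ]), 0.71)]
top dried_cap []
top air_knob_grip [(array([ 0.5173, -0.093 ,  0.093 ]), 0.97)]
```

View pics/z17.png

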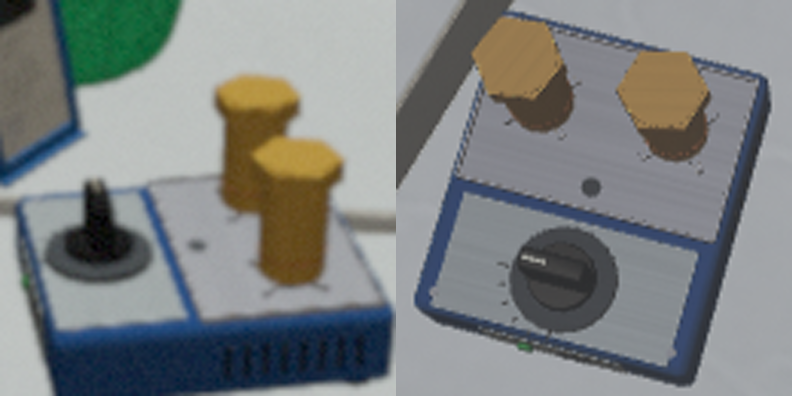

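View pics/top17.png

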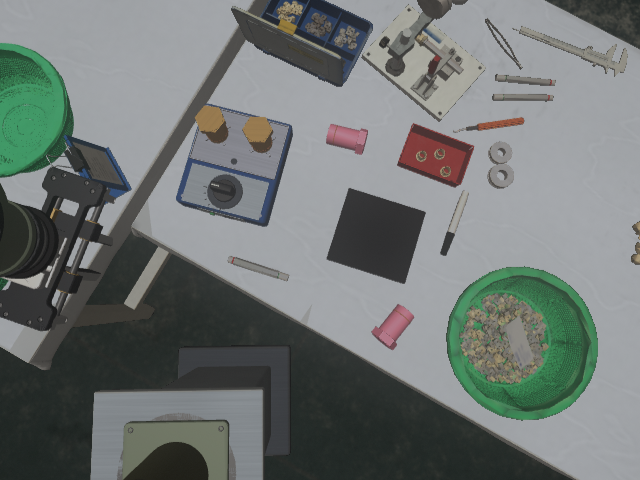

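```bash
python3 -c "
from workcell import robot
print(robot.job_done(), robot.sense()['time_s'])"
```

```text
the job is handed in; nothing more can be done
the job is handed in; nothing more can be done
```

The brass cap now stands mouth down on the free peg, and the air knob is turned clockwise to its stop. The job was handed in at about 33 s, with no verdict reported.

- **Regrip:** My first hold would have run joint 6 out of range while lowering. I laid the cap back on the mat, regripped it with the tool flipped half a turn, and carried on.
- **Placing the cap:** I lowered it over the peg with no side contact. The rim met the ribs at about 6 N before I released it. The last pictures show it upright, parallel to the other cap and with the ribs spread evenly round it.
- **Knob:** I gripped it and turned it about 79° until the torque rose from 0 to 0.57 N m and the jaws began to slip on the bar. In the last top picture the bar lies along the dryer's width, with the pointer at the last tick mark.
- **Other things in the scene:** The dried cap on the other peg has not visibly moved. The arm is clear and touching nothing, with force readings under 1 N.
- **Checks that disagreed:** While I was aligning the cap, the two cameras differed by about 2–5 mm on cap and peg positions. I used relative measurements and stepwise lowering for that reason. In the last top picture the network did not report the dried cap, though the cap is plainly visible there and the side camera found it.

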